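# Clear the plated tubes and start the dish warmer

## Task

The uncapped tubes have been used up: push in the sprung flap of the reject bin and drop every tube without a cap through the slot, so that it falls inside and the flap shuts again. Stack all the culture dishes flat on one another, centred on the warming plate, and only when the tubes are binned and the dishes stacked flip the warmer's toggle switch over to on. Leave the capped tubes where they lie.

Things in the scene. Friction and masses are not known exactly. Their poses are not given: they have to be found in the camera images.
- open1: Sample tube WITHOUT a cap, 75 mm long, 18 g: clear barrel 13 mm thick with paper label; at -x a white six-sided foot 17 mm across flats, 9 mm long; at +x the open mouth with a round lip 17 mm thick, 7 mm long. Origin: mid-length on the axis, 8.5 mm above what it lies on; x along the tube to the mouth. Lies within 0.4 rad of world x, either way round. May be absent.
- open2: Sample tube WITHOUT a cap, 75 mm long, 18 g: clear barrel 13 mm thick with paper label; at -x a white six-sided foot 17 mm across flats, 9 mm long; at +x the open mouth with a round lip 17 mm thick, 7 mm long. Origin: mid-length on the axis, 8.5 mm above what it lies on; x along the tube to the mouth. Lies within 0.4 rad of world x, either way round. May be absent.
- open3: Sample tube WITHOUT a cap, 75 mm long, 18 g: clear barrel 13 mm thick with paper label; at -x a white six-sided foot 17 mm across flats, 9 mm long; at +x the open mouth with a round lip 17 mm thick, 7 mm long. Origin: mid-length on the axis, 8.5 mm above what it lies on; x along the tube to the mouth. Lies within 0.4 rad of world x, either way round. May be absent.
- open4: Sample tube WITHOUT a cap, 75 mm long, 18 g: clear barrel 13 mm thick with paper label; at -x a white six-sided foot 17 mm across flats, 9 mm long; at +x the open mouth with a round lip 17 mm thick, 7 mm long. Origin: mid-length on the axis, 8.5 mm above what it lies on; x along the tube to the mouth. Lies within 0.4 rad of world x, either way round. May be absent.
- open5: Sample tube WITHOUT a cap, 75 mm long, 18 g: clear barrel 13 mm thick with paper label; at -x a white six-sided foot 17 mm across flats, 9 mm long; at +x the open mouth with a round lip 17 mm thick, 7 mm long. Origin: mid-length on the axis, 8.5 mm above what it lies on; x along the tube to the mouth. Lies within 0.4 rad of world x, either way round. May be absent.
- capped1: Capped sample tube, still needed: barrel and foot as on an uncapped one, but its +x end carries a screw cap 17 mm thick and 24 mm long; 89.5 mm long in all. Origin on the axis, 37.5 mm from the foot's end; x axis towards the cap. Lies among the uncapped tubes, always present.
- capped2: Capped sample tube, still needed: barrel and foot as on an uncapped one, but its +x end carries a screw cap 17 mm thick and 24 mm long; 89.5 mm long in all. Origin on the axis, 37.5 mm from the foot's end; x axis towards the cap. Lies among the uncapped tubes, always present.
- capped3: Capped sample tube, still needed: barrel and foot as on an uncapped one, but its +x end carries a screw cap 17 mm thick and 24 mm long; 89.5 mm long in all. Origin on the axis, 37.5 mm from the foot's end; x axis towards the cap. Lies among the uncapped tubes, always present.
- dish1: Closed culture dish, a flat clear disc with a pale red filling, 55 mm in diameter, 14 mm high, about 30 g. Origin at the centre of its underside, z up. Starts flat on the counter, nearer the robot than the tubes; may be absent.
- dish2: Closed culture dish, a flat clear disc with a pale red filling, 55 mm in diameter, 14 mm high, about 30 g. Origin at the centre of its underside, z up. Starts flat on the counter, nearer the robot than the tubes; may be absent.
- dish3: Closed culture dish, a flat clear disc with a pale red filling, 55 mm in diameter, 14 mm high, about 30 g. Origin at the centre of its underside, z up. Starts flat on the counter, nearer the robot than the tubes; may be absent.
- bin_slot (a point): Centre of the slot in the lid of the reject bin, level with the lid's top, 170 mm above the counter. The bin is a fixed yellow box 170 x 170 mm with a 5 mm dark grey lid, on the left or right of the counter. Slot 100 mm along this point's x, 105 mm along y, shut by a steel flap hinged along the slot's -x edge (dark hinge rod, 53 mm from here, rising 5 mm, drawn only). z up.
- bin_floor (a point): Centre of the hidden inner floor of the reject bin, 165 mm straight below bin_slot, same axes. The hollow inside is 160 x 160 mm and empty at the start.
- flap (a joint): Angle of the bin's sprung flap: 0 shut (2 mm below the lid's top), grows as it is pushed down into the bin about its hinge on the slot's -x edge, free edge at +x; stops at 1.4 rad. 98 mm from hinge to free edge. Spring 0.12 N m shut, 0.17 N m at 1 rad (3 to 7 N of push at 50 to 25 mm from the hinge); it shuts by itself when let go. A tube laid on the shut flap stays on it.
- plate_centre (a point): Centre of the top of the warming plate: an aluminium disc 100 mm in diameter, 50 mm above the counter, 5 mm above the fixed white housing of the warmer (150 mm along this point's x, 220 mm along y, top 45 mm above the counter, its middle 45 mm from here along +y). The warmer stands on the other side of the counter from the bin. z up.
- switch_pivot (a point): Pivot of the warmer's toggle switch, 120 mm from plate_centre along its +y and 2 mm lower: 48 mm above the counter, 3 mm above the housing. Axes as plate_centre. The steel bat sticks up 40 mm from here (8 mm thick, 11 mm ball tip) and swings in this point's x-z plane.
- switch (a joint): Angle of the toggle bat: 0 = off, leaning 0.45 rad to -x of switch_pivot; 0.9 = on, leaning 0.45 rad to +x. Upright at 0.45: past that it snaps to the other side by itself. About 2 N at the tip push it over.
There are look-alikes about, which are no part of the job. What is shaped like the open3 but orange is not meant.

How it is judged:
By the outcome, as a careful person would: the job done as asked, in the order asked, and still so for the second after the job is handed in, with the robot touching nothing.
Of open1, open2, open3, open4, open5 only 3 to 5 are there at a start; the rules pass over those that are not, and their reading is None.
Of dish1, dish2, dish3 only 2 to 3 are there at a start; the rules pass over those that are not, and their reading is None.
At some moment in a run one of open1, open2, open3, open4, open5 may be knocked a few centimetres aside while the robot is not near it.
Once in a run the grip may slacken for a moment while it holds something.
It also fails if it takes over 210 s, if anything falls off the work surface, if the arm or the gripper's body presses on something with over 40 N, if the wrist force passes 120 N, or if a joint passes its speed limit or range.

## Robot

A 6-joint arm with a two-finger parallel gripper is mounted at the origin on the work surface. World frame = base frame: x ahead of the robot, y to its left, z up, the work surface at z = 0. Lengths are in m, angles in rad, forces in N, time in s.
With the tool pointing down it reaches from about 0.3 to 0.75 m from the base axis. Payload 8.5 kg.
Tool frame: the origin (TCP) lies midway between the tips of the shut fingers; the grasp point (between the pads) lies 19 mm behind it (manip.grasp_offset is the z of the grasp point in the tool frame, in m); z points along the fingers, y is the direction in which the jaws open and shut (so a half turn about z gives the same grasp; the last joint's range is limited). The gripper opens to 88 mm and grips with 3 to 60 N. Pads are 18 mm wide; open, the fingers measure 123 mm over their backs; the gripper's body (75 mm by 187 mm) begins 45 mm behind the grasp point.
Start: joints at [-1.435, 0.381, 1.297, -0, 1.464, -0.215], TCP at [0.189, -0.516, 0.239] pointing down, gripper open.
Joint ranges: [-3.11, 3.11], [-0.89, 2.33], [0.22, 2.48], [-1.42, 4.56], [0.17, 2.85], [-2.88, 2.88]. Speed limits (rad/s): [2.39, 2.39, 3.14, 3.14, 3.14, 3.14].

## Interface

Orientations are given as a unit quaternion [x, y, z, w].
In Python, from bench import manip gives the robot as it stands.
- The arm moves only by the shell command python3 -m pendant 'ROWS' [FORCE]. ROWS is JSON, a list of rows, each an object with "jaw": the finger opening in mm, from 0 to 88.1; "delta_pos": the shift along the tool's x, y, z in units of 25 mm (1.0 is 25 mm), a list of three; "spin": the turn about the tool's z in units of 5 degrees (1.0 is 5 degrees). A call has 1 to 20 rows; each row is the pose to reach, as a shift and turn from the pose measured when the call began, along the tool's axes at that moment; what a row does not reach only later rows make up. A row lasts 1/12 s, in which the tool goes at most 41.7 mm and 7.16 degrees, less where a joint would pass 70% of its speed; a pose out of reach is approached as far as the arm can. A call with a gripper value outside its range is refused whole. The fingers move at their own pace and stop on an object; FORCE is the grip in N (left out, the last holds). Time passes only in rows, so rows that repeat a pose let the fingers close. It gives the time, the measured TCP pose, the force and the opening at its end, in the units of the state.
- manip.sense(): the state, without advancing time (a new reading comes with each control period).
- manip.grab_frame(name): name is "scene" or "side" or "wrist"; returns a dict with "img" (384x512x3 uint8, red, green, blue), "range_z" (384x512 float32, m along the optical axis (not along the pixel's ray), 0 where there is no reading), "intrinsics" (3x3 intrinsics, pixels), "R" (3x3) and "t" (3): a world point X has camera coordinates R X + t; the wrist camera has in their place "hand_eye" (4x4, takes a point from camera to tool coordinates, whose origin is the TCP and whose axes are the flange's). Camera axes: x right, y down, z forward; pixel columns grow to the right and rows downward; lengths in m; the calibration is good to about 2 mm. A picture is of the moment at which its call begins: read the wrist's pose just before it.
- manip.job_done(): hands the job in, once; it reports no verdict.
Trained networks look in a picture, given as the dict that the camera call returned (one of the last four; its "shot" number tells which), for a name from the list of things; names that differ only in an ending like _2 or _b are one class to them, and where a whole thing is asked for, a point or a joint stands for the part that bears it (a point fixed in the world has none). Each returns a list of dicts, best first, with "score" (0 to 1); they miss things now and then, are a little off and sometimes report something else, mostly with a low value. They report only what shows in the picture. A call takes as long as a camera call. They do not tell look-alikes from the thing itself.
- manip.recognise(picture, label): "extent" ([left, top, right, bottom] in pixels, round what is visible of it).
- manip.silhouettes(picture, label): "region" (384x512 bool, what is visible of it) and "extent" ([left, top, right, bottom] in pixels, round what is visible of it).
The state is a dict: "time_s": time; "joint_pos": joint angles; "joint_vel": joint speeds; "joint_efforts": joint torques, N m; "position": TCP position; "ee_rot": TCP orientation; "wrist_force": force on the tool from outside, world axes, zero at the start; "moment": the same for the moment, N m; "opening": opening from 0.0 (shut) to 1.0 (fully open).
Only numpy, scipy, OpenCV 4.12 (cv2) and the standard library are available. Lean on these libraries where they do the work, as an engineer would, in place of code of your own. Each camera call takes 0.05 s, during which the arm holds its last target.

## Working session

There is one attempt and no reset: what is moved stays moved. The work goes in short steps, Python scripts to look and compute and a shell command to move; the robot and the scene stay as the last step left them, time stands still between calls to the robot, and variables do not carry over. Pictures are saved under pics/ and viewed, and the job is handed in when it is done.

```bash
ls -la; mkdir -p pics; cat > h.py <<'E'
import numpy as np, cv2
from bench import manip
from scipy.spatial.transform import Rotation as Ro
def st():
    s=manip.sense(); return s
def save(f,name):
    cv2.imwrite('pics/'+name+'.png',cv2.cvtColor(f['img'],cv2.COLOR_RGB2BGR))
def cloud(f,s=None):
    d=f['range_z'];K=f['intrinsics'];v,u=np.mgrid[0:384,0:512]
    P=np.stack([(u-K[0,2])/K[0,0]*d,(v-K[1,2])/K[1,1]*d,d],-1)
    if 'R' in f: W=(P-f['t'])@f['R']
    else:
        H=f['hand_eye'];T=P@H[:3,:3].T+H[:3,3]
        W=T@Ro.from_quat(s['ee_rot']).as_matrix().T+np.array(s['position'])
    W[d<=0]=np.nan
    return W
E
python3 - <<'E'
from h import *
s=st();print(s)
for n in ['scene','side','wrist']:
    f=manip.grab_frame(n);save(f,n+'0');print(n,f.keys(),f['intrinsics'][0,0])
    if 'R' in f: print(-f['R'].T@f['t'])
    else: print(f['hand_eye'])
E
```

```text
total 12
drwxr-xr-x  3 agent agent 4096 Dec  6 11:45 .
drwxr-xr-x 23 root  root  4096 Dec  6 11:45 ..
drwxr-xr-x  2 agent agent 4096 Dec  6 11:45 pics
{'time_s': 0.0, 'joint_pos': array([-1.43532577e+00,  3.81176350e-01,  1.29825894e+00, -1.91760499e-05,
        1.46359266e+00, -2.15272187e-01]), 'joint_vel': array([ 0.00056678,  0.00128028, -0.00095645, -0.00177337,  0.00016724,
       -0.00031198]), 'joint_efforts': array([-1.09634846e-03, -4.37931848e+01, -2.24557972e+01,  7.12847197e-02,
        3.52317828e-02, -1.24539338e-04]), 'position': array([ 0.18894588, -0.51622446,  0.23814894]), 'ee_rot': array([ 9.84661378e-01,  1.74474799e-01,  1.91023249e-05, -7.17453027e-04]), 'wrist_force': array([ 1.11195185, -0.71361646, -0.21256761]), 'moment': array([-0.03864114,  0.03056735,  0.01979061]), 'opening': 0.9987646313910735}
scene dict_keys(['img', 'range_z', 'intrinsics', 'R', 't', 'shot']) 346.9134029907419
[ 1.18125924 -0.12660814  0.7968622 ]
side dict_keys(['img', 'range_z', 'intrinsics', 'R', 't', 'shot']) 485.42018264763874
[0.11072539 1.0203962  0.86271901]
wrist dict_keys(['img', 'range_z', 'intrinsics', 'hand_eye', 'shot']) 324.7688260646138
[[-6.77608919e-04 -9.47705547e-01 -3.19145323e-01  8.26130343e-02]
 [ 9.99999335e-01 -9.40069475e-04  6.68349409e-04  7.35075293e-05]
 [-9.33417218e-04 -3.19144658e-01  9.47705553e-01 -1.45669503e-01]
 [ 0.00000000e+00  0.00000000e+00  0.00000000e+00  1.00000000e+00]]
```

View pics/scene0.png

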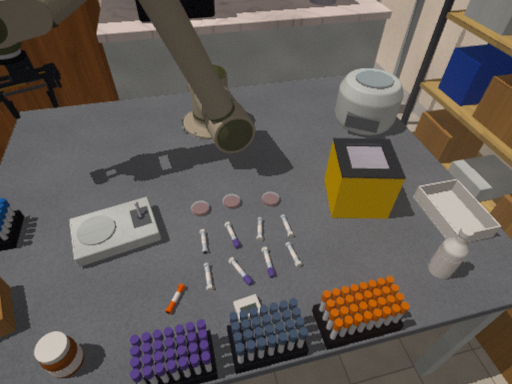

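View pics/side0.png

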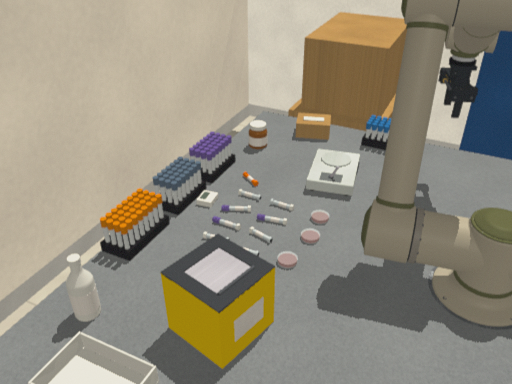

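View pics/wrist0.png

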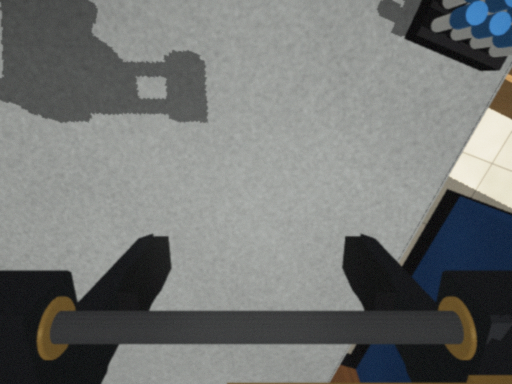

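The scene picture shows three dishes at (200,209), (232,201) and (271,199), and five uncapped tubes near (204,240), (260,228), (287,225), (293,254) and (208,275). There are three purple-capped tubes, at (232,235), (240,270) and (268,261), and an orange look-alike at (176,298). The bin is at +y and the warmer at -y. Next I measure them.

```bash
python3 - <<'E'
from h import *
np.set_printoptions(precision=4,suppress=True)
for n in ['scene','side']:
    f=manip.grab_frame(n);W=cloud(f)
    # counter check
    print(n)
    for lab in ['open1','capped1','dish1','flap','switch']:
        for r in manip.silhouettes(f,lab):
            m=r['region']&np.isfinite(W[...,0]); p=W[m]
            if len(p)<5: continue
            c=np.median(p,0); q=p[:,:2]-p[:,:2].mean(0)
            w,v=np.linalg.eigh(q.T@q/len(q)); a=v[:,1]
            t=q@a
            print(lab,round(r['score'],2),np.round(r['extent']),len(p),'mid',p.mean(0),'zmax',np.percentile(p[:,2],95),'ang',round(float(np.arctan2(a[1],a[0])),3),'len',np.ptp(t), np.ptp(q@v[:,0]), 'ctr',(p[:,:2].mean(0)+a*(t.max()+t.min())/2))
    for zz in (0.17,0.05,0.168,.045):
        m=abs(W[...,2]-zz)<0.004
        if zz>.1: m&=(W[...,1]>0.1)&(W[...,0]<.8)
        p=W[m]
        if len(p): print(zz,np.percentile(p,[1,50,99],axis=0))
E
```

```text
scene
open1 0.77 [166. 286. 182. 314.] 163 mid [ 0.7425 -0.2079  0.0138] zmax 0.017357742078838875 ang 2.582 len 0.07471529198824028 0.01779689362972157 ctr [ 0.742  -0.2076]
open1 0.74 [203. 259. 216. 292.] 162 mid [ 0.7033 -0.1209  0.0133] zmax 0.01761093957021219 ang 3.122 len 0.07601546993870276 0.016236270736844416 ctr [ 0.6993 -0.1209]
open1 0.67 [279. 215. 296. 236.] 137 mid [0.5877 0.1265 0.0115] zmax 0.01755745774087676 ang -3.129 len 0.0911370128221384 0.02169132740587644 ctr [0.5791 0.1264]
open1 0.6 [254. 216. 262. 242.] 134 mid [0.5851 0.0466 0.0119] zmax 0.017213360996962742 ang 2.877 len 0.07475957386655135 0.017476418723341856 ctr [0.5802 0.048 ]
open1 0.52 [200. 229. 211. 255.] 135 mid [ 0.5859 -0.1151  0.0125] zmax 0.017845571730701074 ang 3.08 len 0.0755280970808815 0.01784410697298501 ctr [ 0.5848 -0.115 ]
open1 0.5 [284. 245. 302. 267.] 124 mid [0.6872 0.1131 0.0133] zmax 0.017201526236542808 ang -3.034 len 0.07614021677721261 0.018958419396074476 ctr [0.6859 0.113 ]
capped1 0.72 [224. 227. 239. 248.] 115 mid [ 0.5852 -0.0339  0.0143] zmax 0.01811713417654884 ang
[... 3390 characters left out ...]
28 0.05261485804549952 ctr [0.4688 0.1116]
dish1 0.44 [184. 251. 249. 294.] 1437 mid [0.52   0.3736 0.167 ] zmax 0.16912509741688522 ang 1.394 len 0.10547800968134138 0.10451974802556055 ctr [0.5197 0.3722]
flap 0.56 [185. 251. 250. 294.] 1541 mid [0.5196 0.375  0.1671] zmax 0.16930632606602197 ang 1.419 len 0.11420762270344846 0.1085973470674837 ctr [0.5197 0.3751]
0.17 [[0.425  0.2829 0.1661]
 [0.5152 0.3832 0.1686]
 [0.6123 0.4691 0.1728]]
0.05 [[-0.0434 -2.1728  0.0461]
 [ 0.6949 -0.2084  0.0493]
 [ 1.7535  0.6844  0.0539]]
0.168 [[0.4247 0.283  0.1645]
 [0.516  0.3815 0.1683]
 [0.6122 0.4696 0.1716]]
0.045 [[-0.0256 -2.1698  0.0411]
 [ 0.5602 -0.2881  0.0447]
 [ 1.7519  0.6803  0.0489]]
```

```bash
python3 - <<'E'
from h import *
np.set_printoptions(precision=4,suppress=True)
for n in ['scene','side']:
    f=manip.grab_frame(n);W=cloud(f)
    m=(abs(W[...,2]-.17)<0.006)&(W[...,1]>.2)&(W[...,1]<.55)&(W[...,0]>.35)&(W[...,0]<.7)
    r=cv2.minAreaRect(W[m][:,:2].astype(np.float32)*1000);print('lid',r)
    w=(abs(W[...,2]-.045)<0.0025)&(W[...,1]<-.15)&(W[...,1]>-.6)&(W[...,0]>.3)&(W[...,0]<.7)
    print('house',cv2.minAreaRect(W[w][:,:2].astype(np.float32)*1000))
    w=(W[...,2]>.0482)&(W[...,2]<.053)&(W[...,1]<-.33)&(W[...,1]>-.6)&(W[...,0]>.3)&(W[...,0]<.7)
    if w.sum()>20: print('plate',cv2.minEnclosingCircle(W[w][:,:2].astype(np.float32)*1000),W[w].mean(0))
    w=(W[...,2]>.055)&(W[...,2]<.1)&(W[...,1]<-.15)&(W[...,1]>-.6)&(W[...,0]>.3)&(W[...,0]<.7)
    print('bat');p=W[w]; 
    for lo in np.arange(.055,.1,.006):
        k=(p[:,2]>=lo)&(p[:,2]<lo+.006)
        if k.any(): print(p[k].mean(0),k.sum())
    big=cv2.cvtColor(f['img'],cv2.COLOR_RGB2BGR)
    a,b=((330,130,400,220),(65,190,165,270)) if n=='scene' else ((160,235,280,360),(300,140,370,200))
    ims=[cv2.resize(big[y0:y1,x0:x1],(390,390)) for x0,y0,x1,y1 in (a,b)]
    cv2.imwrite(f'pics/crop_{n}.png',np.hstack(ims))
E
```

```text
lid ((520.6847534179688, 374.02703857421875), (170.92694091796875, 175.3350830078125), 75.44932556152344)
house ((531.349853515625, -429.4697570800781), (190.25198364257812, 409.8634948730469), 22.9635066986084)
plate ((585.2021484375, -469.9261474609375), 158.0906219482422) [ 0.5124 -0.4003  0.05  ]
bat
[ 0.654  -0.5452  0.0581] 37
[ 0.5204 -0.34    0.0625] 10
[ 0.4766 -0.2775  0.0689] 6
[ 0.4745 -0.2795  0.0761] 10
[ 0.4704 -0.2793  0.0831] 7
[ 0.4685 -0.2803  0.0876] 9
lid ((519.4454345703125, 373.38580322265625), (174.161865234375, 173.51026916503906), 75.27880859375)
house ((529.9456176757812, -428.7213134765625), (186.89096069335938, 423.4734191894531), 23.507781982421875)
plate ((578.666748046875, -472.0146789550781), 163.18128967285156) [ 0.5235 -0.4174  0.0496]
bat
[ 0.6436 -0.5506  0.0581] 31
[ 0.564  -0.4143  0.0627] 9
[ 0.4705 -0.2793  0.0699] 5
[ 0.4706 -0.2784  0.075 ] 4
[ 0.465  -0.2772  0.0816] 6
[ 0.4659 -0.2784  0.0872] 4
```

View pics/crop_scene.png

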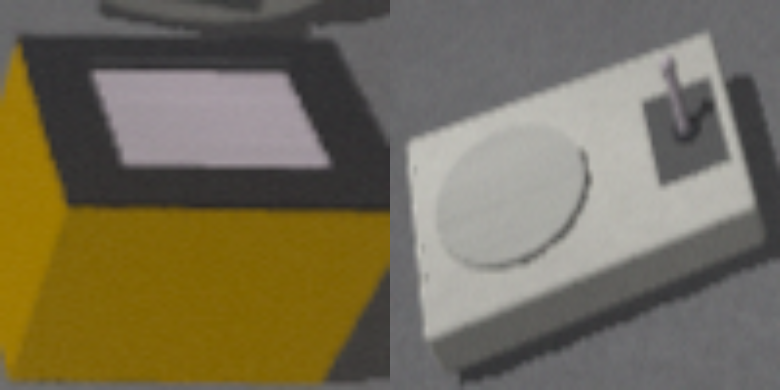

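View pics/crop_side.png

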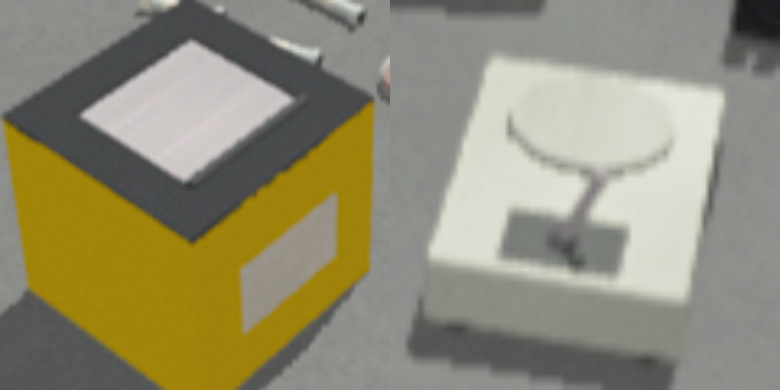

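```bash
cat >> h.py <<'E'
def yaw(s):
    x=Ro.from_quat(s['ee_rot']).as_matrix()[:,0]; return np.arctan2(x[1],x[0])
def plan(x,y,z,psi=None,s=None):
    """units for delta_pos and spin from current pose to the target; psi=world heading (deg) of tool x"""
    s=s or st();R=Ro.from_quat(s['ee_rot']).as_matrix()
    d=R.T@(np.array([x,y,z])-s['position'])/0.025
    sp=0
    if psi is not None:
        dp=(psi-np.degrees(yaw(s))); dp=(dp+90)%180-90 if True else dp
        sp=-dp/5
    print('at',np.round(s['position'],4),'yaw',round(float(np.degrees(yaw(s))),1),'q6',round(float(s['joint_pos'][5]),2),'t',round(s['time_s'],2),'open',round(s['opening']*88.1,1))
    print('-> d',np.round(d,2),'spin',round(float(sp),2)); return d,sp
def find(lab,cams=('scene','side'),pr=True):
    out=[]
    for n in cams:
        s=st();f=manip.grab_frame(n);W=cloud(f,s)
        for r in manip.silhouettes(f,lab):
            m=r['region']&np.isfinite(W[...,0]);m=cv2.erode(m.astype(np.uint8),np.ones((1,1)))>0
            m&=W[...,2]>.005
            p=W[m]
            if len(p)<15: continue
            q=p[:,:2]-p[:,:2].mean(0)
            w,v=np.linalg.eigh(q.T@q/len(q));a=v[:,1];a=a*np.sign(a[0]);t=q@a;u=q@v[:,0]
            c=p[:,:2].mean(0)+a*(np.percentile(t,98)+np.percentile(t,2))/2+v[:,0]*(np.percentile(u,98)+np.percentile(u,2))/2
            o=(n,round(r['score'],2),np.round(r['extent']).astype(int),np.round(c,4),round(float(np.percentile(p[:,2],95)),4),round(float(np.degrees(np.arctan2(a[1],a[0]))),1),np.round([np.ptp(t),np.ptp(u)],3))
            out.append(o)
            if pr: print(lab,*o)
    return out
E
python3 - <<'E'
from h import *
np.set_printoptions(precision=4,suppress=True)
for n in ['scene','side']:
    f=manip.grab_frame(n);W=cloud(f)
    w=(W[...,2]>.038)&(W[...,2]<0.055)&(W[...,1]<-.15)&(W[...,1]>-.6)&(W[...,0]>.3)&(W[...,0]<.75)
    k,l,sts,c=cv2.connectedComponentsWithStats(w.astype(np.uint8))
    i=1+np.argmax(sts[1:,4]);p=W[l==i]
    k=p[:,2]<.047
    r=cv2.minAreaRect(p[:,:2].astype(np.float32)*1000);print('house',r)
    th=r[2]
    # y axis: long side, toward +y
    b=cv2.boxPoints(r);e=[b[1]-b[0],b[2]-b[1]];e=max(e,key=np.linalg.norm);e/=np.linalg.norm(e);e*=np.sign(e[1])
    print('y axis',e,'plate',(np.array(r[0])-45*e),'switch',np.array(r[0])+75*e)
    k=p[:,2]>.0478
    pp=p[k];print('platepts',k.sum(),np.median(pp,0),cv2.minAreaRect(pp[:,:2].astype(np.float32)*1000))
E
```

```text
house ((498.5176696777344, -350.93829345703125), (153.98968505859375, 219.65367126464844), 10.2629976272583)
y axis [-0.1782  0.984 ] plate [ 506.5352 -395.2183] switch [ 485.1552 -277.1383]
platepts 818 [ 0.5079 -0.3936  0.0497] ((507.2102966308594, -345.34881591796875), (138.68638610839844, 199.46136474609375), 5.472166061401367)
house ((496.17706298828125, -349.01922607421875), (150.21945190429688, 231.1636505126953), 10.437715530395508)
y axis [-0.1812  0.9835] plate [ 504.3296 -393.2746] switch [ 482.5896 -275.2603]
platepts 193 [ 0.5085 -0.3881  0.0494] ((500.65716552734375, -347.40228271484375), (97.63150787353516, 206.3318328857422), 4.465244770050049)
```

```bash
python3 - <<'E'
from h import *
plan(0.62,-0.02,0.28,0)
E
```

```text
at [ 0.189  -0.5165  0.2387] yaw 20.1 q6 -0.22 t 0.95 open 88.5
-> d [ 23.01 -12.73  -1.65] spin 4.02
```

```bash
R='x'; python3 -m pendant '[{"jaw":60,"delta_pos":[23,-12.7,-1.6],"spin":4},{"jaw":60,"delta_pos":[23,-12.7,-1.6],"spin":4},{"jaw":60,"delta_pos":[23,-12.7,-1.6],"spin":4},{"jaw":60,"delta_pos":[23,-12.7,-1.6],"spin":4},{"jaw":60,"delta_pos":[23,-12.7,-1.6],"spin":4},{"jaw":60,"delta_pos":[23,-12.7,-1.6],"spin":4},{"jaw":60,"delta_pos":[23,-12.7,-1.6],"spin":4},{"jaw":60,"delta_pos":[23,-12.7,-1.6],"spin":4},{"jaw":60,"delta_pos":[23,-12.7,-1.6],"spin":4},{"jaw":60,"delta_pos":[23,-12.7,-1.6],"spin":4},{"jaw":60,"delta_pos":[23,-12.7,-1.6],"spin":4},{"jaw":60,"delta_pos":[23,-12.7,-1.6],"spin":4},{"jaw":60,"delta_pos":[23,-12.7,-1.6],"spin":4},{"jaw":60,"delta_pos":[23,-12.7,-1.6],"spin":4},{"jaw":60,"delta_pos":[23,-12.7,-1.6],"spin":4},{"jaw":60,"delta_pos":[23,-12.7,-1.6],"spin":4},{"jaw":60,"delta_pos":[23,-12.7,-1.6],"spin":4},{"jaw":60,"delta_pos":[23,-12.7,-1.6],"spin":4},{"jaw":60,"delta_pos":[23,-12.7,-1.6],"spin":4},{"jaw":60,"delta_pos":[23,-12.7,-1.6],"spin":4}]' 25
python3 - <<'E'
from h import *
plan(.62,-.02,.28,0)
f=manip.grab_frame('wrist');save(f,'w1')
for l in ('open1','capped1','dish1'): find(l,('wrist',))
E
```

```text
time_s: 2.62
position: [0.6193, -0.0217, 0.2789]
ee_rot: [1.0, 0.0, -0.0, 0.0]
wrist_force: [-0.1, -0.2, 0.2]
opening: 0.684
at [ 0.6193 -0.0217  0.2789] yaw 0.0 q6 1.34 t 2.62 open 60.3
-> d [ 0.03 -0.07 -0.04] spin 0.0
open1 wrist 0.9 [331  51 346 115] [ 0.6979 -0.1215] 0.0169 -0.6 [0.073 0.017]
open1 wrist 0.86 [195 146 215 207] [0.5784 0.046 ] 0.0169 -14.4 [0.076 0.019]
open1 wrist 0.8 [135  61 161 128] [0.6851 0.1119] 0.0168 5.9 [0.075 0.019]
open1 wrist 0.77 [390  15 443  79] [ 0.7394 -0.2087] 0.0169 -32.5 [0.075 0.018]
open1 wrist 0.73 [135 144 154 203] [0.586  0.1247] 0.0167 1.4 [0.075 0.019]
open1 wrist 0.69 [320 142 339 200] [ 0.5854 -0.1168] 0.0169 -3.1 [0.075 0.017]
capped1 wrist 0.93 [197  47 215 125] [0.6922 0.0398] 0.0172 -2.5 [0.089 0.019]
capped1 wrist 0.8 [256 140 278 213] [ 0.5814 -0.0351] 0.0171 8.3 [0.09  0.019]
capped1 wrist 0.8 [250  41 288 116] [ 0.7019 -0.0373] 0.0172 22.2 [0.088 0.018]
dish1 wrist 0.96 [146 232 176 260] [0.4824 0.1201] 0.0146 -42.6 [0.051 0.022]
dish1 wrist 0.89 [233 245 267 283] [ 0.4521 -0.0116] 0.0149 -2.6 [0.054 0.052]
dish1 wrist 0.75 [295 238 317 277] [ 0.4572 -0.0968] 0.0149 11.4 [0.19 0.03]
dish1 wrist 0.39 [  2 164  42 296] [0.5131 0.2983] 0.0728 -11.4 [0.268 0.262]
```

View pics/w1.png

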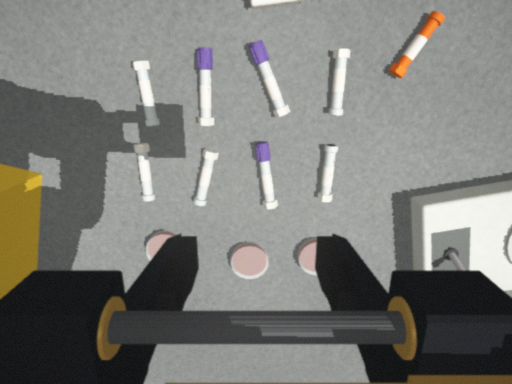

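The wrist picture shows the five uncapped tubes at (145,95), (147,172), (205,178), (340,82) and (328,173), and the three purple-capped ones. The positions agree with the scene camera. I pick the tube at (0.578, 0.046) first.

```bash
python3 - <<'E'
from h import *
plan(.5785,.046,.06,-14.4);plan(.5785,.046,.003,-14.4)
E
```

```text
at [ 0.6197 -0.0211  0.2789] yaw 0.1 q6 1.34 t 2.97 open 60.1
-> d [-1.65 -2.69  8.76] spin 2.89
at [ 0.6197 -0.0211  0.2789] yaw 0.1 q6 1.34 t 2.97 open 60.1
-> d [-1.65 -2.69 11.04] spin 2.89
```

```bash
python3 -m pendant '[{"jaw":45,"delta_pos":[-1.65,-2.7,8.7],"spin":2.9},{"jaw":45,"delta_pos":[-1.65,-2.7,8.7],"spin":2.9},{"jaw":45,"delta_pos":[-1.65,-2.7,8.7],"spin":2.9},{"jaw":45,"delta_pos":[-1.65,-2.7,8.7],"spin":2.9},{"jaw":45,"delta_pos":[-1.65,-2.7,8.7],"spin":2.9},{"jaw":45,"delta_pos":[-1.65,-2.7,8.7],"spin":2.9},{"jaw":45,"delta_pos":[-1.65,-2.7,10],"spin":2.9},{"jaw":45,"delta_pos":[-1.65,-2.7,11],"spin":2.9},{"jaw":45,"delta_pos":[-1.65,-2.7,11],"spin":2.9},{"jaw":45,"delta_pos":[-1.65,-2.7,11],"spin":2.9},{"jaw":5,"delta_pos":[-1.65,-2.7,11],"spin":2.9},{"jaw":5,"delta_pos":[-1.65,-2.7,11],"spin":2.9},{"jaw":5,"delta_pos":[-1.65,-2.7,11],"spin":2.9},{"jaw":5,"delta_pos":[-1.65,-2.7,11],"spin":2.9},{"jaw":5,"delta_pos":[-1.65,-2.7,11],"spin":2.9},{"jaw":5,"delta_pos":[-1.65,-2.7,11],"spin":2.9},{"jaw":5,"delta_pos":[-1.65,-2.7,11],"spin":2.9},{"jaw":5,"delta_pos":[-1.65,-2.7,11],"spin":2.9}]' 25
python3 - <<'E'
from h import *
# bin drop: 3 mm hinge-side of slot centre
c=np.array([.520,.3737]);bx=np.array([np.cos(np.radians(-14.6)),np.sin(np.radians(-14.6))]);p=c-.003*bx
print(p)
plan(*p,.23,75.4);plan(*p,.116,75.4)
E
```

```text
time_s: 4.47
position: [0.5785, 0.0463, 0.0041]
ee_rot: [0.992, -0.126, 0.0, 0.0]
wrist_force: [-0.7, -0.7, 1.6]
opening: 0.139
[0.51709687 0.37445621]
at [0.5785 0.0463 0.0041] yaw -14.4 q6 1.7 t 4.47 open 12.3
-> d [ -5.65 -12.1   -9.04] spin -17.97
at [0.5785 0.0463 0.0041] yaw -14.4 q6 1.7 t 4.47 open 12.3
-> d [ -5.65 -12.1   -4.48] spin -17.97
```

```bash
python3 -m pendant '[{"jaw":5,"delta_pos":[0,0,-4],"spin":0},{"jaw":5,"delta_pos":[0,0,-9],"spin":-4},{"jaw":5,"delta_pos":[0,0,-9],"spin":-6},{"jaw":5,"delta_pos":[0,0,-9],"spin":-8},{"jaw":5,"delta_pos":[0,0,-9],"spin":-10},{"jaw":5,"delta_pos":[-2,-4,-9],"spin":-12},{"jaw":5,"delta_pos":[-5.65,-12.1,-9],"spin":-18},{"jaw":5,"delta_pos":[-5.65,-12.1,-9],"spin":-18},{"jaw":5,"delta_pos":[-5.65,-12.1,-9],"spin":-18},{"jaw":5,"delta_pos":[-5.65,-12.1,-9],"spin":-18},{"jaw":5,"delta_pos":[-5.65,-12.1,-9],"spin":-18},{"jaw":5,"delta_pos":[-5.65,-12.1,-9],"spin":-18},{"jaw":5,"delta_pos":[-5.65,-12.1,-9],"spin":-18},{"jaw":5,"delta_pos":[-5.65,-12.1,-9],"spin":-18},{"jaw":5,"delta_pos":[-5.65,-12.1,-9],"spin":-18},{"jaw":5,"delta_pos":[-5.65,-12.1,-9],"spin":-18},{"jaw":5,"delta_pos":[-5.65,-12.1,-9],"spin":-18},{"jaw":5,"delta_pos":[-5.65,-12.1,-9],"spin":-18}]' 25
python3 - <<'E'
from h import *
p=(.5171,.3745)
plan(*p,.23,75.4);plan(*p,.116,75.4)
f=manip.grab_frame('wrist');save(f,'w2')
f=manip.grab_frame('scene');save(f,'s2')
E
```

```text
time_s: 5.97
position: [0.5175, 0.3732, 0.2291]
ee_rot: [0.791, 0.611, 0.0, 0.0]
wrist_force: [1.0, 0.3, -0.3]
opening: 0.137
at [0.5175 0.3732 0.2291] yaw 75.4 q6 0.7 t 5.97 open 12.1
-> d [ 0.04 -0.03 -0.04] spin -0.01
at [0.5175 0.3732 0.2291] yaw 75.4 q6 0.7 t 5.97 open 12.1
-> d [ 0.05 -0.03  4.52] spin -0.01
```

View pics/w2.png

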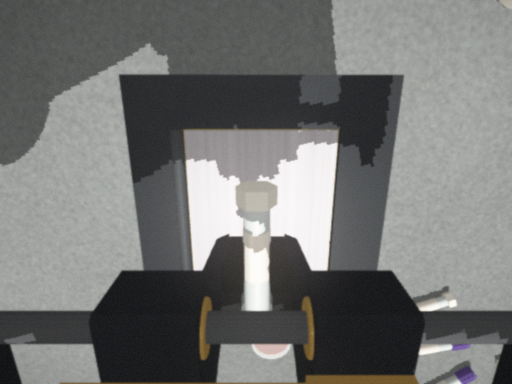

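View pics/s2.png

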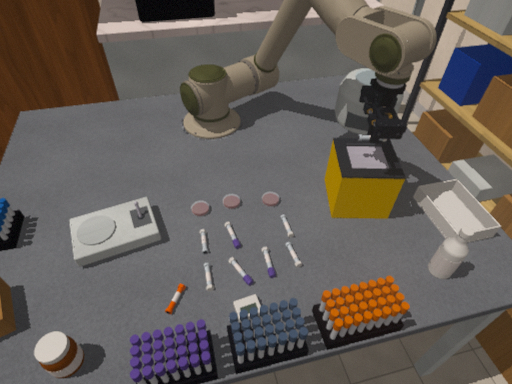

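The wrist picture shows the tube held at column 257, over the middle of the flap (columns 185–337), with the dark hinge rod on the left. I push down and release.

```bash
python3 -m pendant '[{"jaw":5,"delta_pos":[0.05,0,1],"spin":0},{"jaw":5,"delta_pos":[0.05,0,2],"spin":0},{"jaw":5,"delta_pos":[0.05,0,2.7],"spin":0},{"jaw":5,"delta_pos":[0.05,0,3.3],"spin":0},{"jaw":5,"delta_pos":[0.05,0,3.9],"spin":0},{"jaw":5,"delta_pos":[0.05,0,4.5],"spin":0},{"jaw":5,"delta_pos":[0.05,0,4.5],"spin":0},{"jaw":5,"delta_pos":[0.05,0,4.5],"spin":0}]' 25
python3 - <<'E'
from h import *
plan(.5171,.3745,.116,75.4);print(st()['wrist_force'])
f=manip.grab_frame('wrist');save(f,'w3')
E
```

```text
time_s: 6.73
position: [0.5186, 0.3739, 0.1167]
ee_rot: [0.792, 0.611, 0.0, 0.001]
wrist_force: [3.6, -2.3, -0.3]
opening: 0.136
at [0.5186 0.3739 0.1167] yaw 75.3 q6 0.7 t 6.73 open 12.0
-> d [ 0.01 -0.06  0.03] spin -0.01
[ 3.5661354  -2.28372054 -0.32240023]
```

View pics/w3.png

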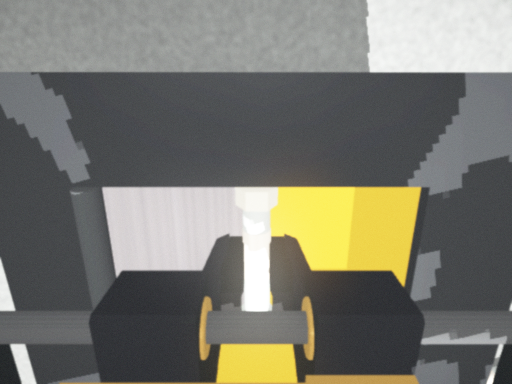

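```bash
python3 -m pendant '[{"jaw":38,"delta_pos":[0,0,0],"spin":0},{"jaw":38,"delta_pos":[0,0,0],"spin":0},{"jaw":38,"delta_pos":[0,0,0],"spin":0},{"jaw":38,"delta_pos":[0,0,0],"spin":0},{"jaw":38,"delta_pos":[0,0,0],"spin":0},{"jaw":38,"delta_pos":[0,0,0],"spin":0},{"jaw":38,"delta_pos":[0,0,0],"spin":0}]' 25
python3 - <<'E'
from h import *
plan(.5171,.3745,.23,75.4);print(st()['wrist_force'])
f=manip.grab_frame('wrist');save(f,'w4')
E
```

```text
time_s: 7.37
position: [0.5188, 0.3742, 0.1174]
ee_rot: [0.791, 0.611, 0.001, 0.001]
wrist_force: [4.5, -0.6, -0.3]
opening: 0.429
at [0.5188 0.3742 0.1174] yaw 75.4 q6 0.7 t 7.37 open 37.8
-> d [-0.   -0.06 -4.5 ] spin -0.01
[ 4.46084271 -0.63403805 -0.27362643]
```

View pics/w4.png

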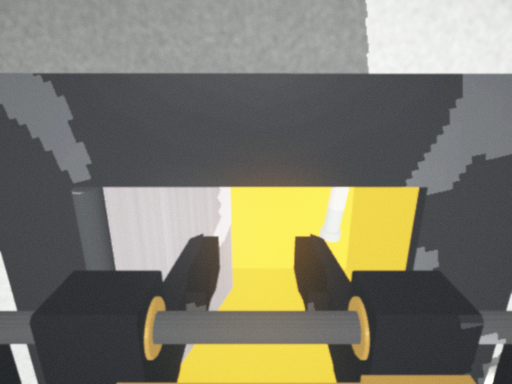

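The tube dropped and lies inside the bin at (335,215). I retract and check the remaining tubes.

```bash
python3 -m pendant '[{"jaw":38,"delta_pos":[0,0,-1.5],"spin":0},{"jaw":38,"delta_pos":[0,0,-3],"spin":0},{"jaw":45,"delta_pos":[0,0,-4.5],"spin":0},{"jaw":45,"delta_pos":[0,0,-4.5],"spin":0},{"jaw":45,"delta_pos":[0,0,-4.5],"spin":0}]' 25
python3 - <<'E'
from h import *
find('open1',('scene',))
plan(.586,.125,.23,1.4);plan(.586,.125,.003,1.4)
E
```

```text
time_s: 7.83
position: [0.5182, 0.3747, 0.2318]
ee_rot: [0.791, 0.611, 0.002, 0.001]
wrist_force: [-0.6, 0.4, -0.9]
opening: 0.511
open1 scene 0.68 [166 285 186 313] [ 0.7421 -0.2088] 0.0176 -31.6 [0.075 0.018]
open1 scene 0.6 [288 242 301 269] [0.6868 0.1134] 0.0176 6.0 [0.075 0.016]
open1 scene 0.57 [278 216 298 235] [0.587 0.127] 0.018 1.2 [0.075 0.017]
open1 scene 0.49 [202 259 216 293] [ 0.7001 -0.121 ] 0.0177 -1.1 [0.077 0.016]
at [0.5176 0.3742 0.2286] yaw 75.4 q6 0.7 t 7.93 open 44.8
-> d [-8.95  5.16 -0.05] spin 14.8
at [0.5176 0.3742 0.2286] yaw 75.4 q6 0.7 t 7.93 open 44.8
-> d [-8.94  5.17  9.03] spin 14.8
```

```bash
python3 -m pendant '[{"jaw":45,"delta_pos":[-8.95,5.17,0],"spin":14.8},{"jaw":45,"delta_pos":[-8.95,5.17,0],"spin":14.8},{"jaw":45,"delta_pos":[-8.95,5.17,0],"spin":14.8},{"jaw":45,"delta_pos":[-8.95,5.17,0],"spin":14.8},{"jaw":45,"delta_pos":[-8.95,5.17,0],"spin":14.8},{"jaw":45,"delta_pos":[-8.95,5.17,0],"spin":14.8},{"jaw":45,"delta_pos":[-8.95,5.17,0],"spin":14.8},{"jaw":45,"delta_pos":[-8.95,5.17,0],"spin":14.8},{"jaw":45,"delta_pos":[-8.95,5.17,2],"spin":14.8},{"jaw":45,"delta_pos":[-8.95,5.17,4],"spin":14.8},{"jaw":45,"delta_pos":[-8.95,5.17,5],"spin":14.8},{"jaw":45,"delta_pos":[-8.95,5.17,6],"spin":14.8},{"jaw":45,"delta_pos":[-8.95,5.17,6.5],"spin":14.8},{"jaw":45,"delta_pos":[-8.95,5.17,6.5],"spin":14.8}]' 25
python3 - <<'E'
from h import *
find('open1',('wrist',));plan(.586,.125,.003,1.4)
E
```

```text
time_s: 9.1
position: [0.5832, 0.1249, 0.0616]
ee_rot: [1.0, 0.012, -0.005, 0.0]
wrist_force: [0.4, 0.4, 0.2]
opening: 0.515
open1 wrist 0.9 [269   0 300 114] [0.6763 0.1124] 0.016 6.0 [0.059 0.016]
open1 wrist 0.67 [240 149 269 266] [0.5858 0.126 ] 0.0168 1.3 [0.076 0.02 ]
at [0.5855 0.125  0.0656] yaw 1.4 q6 1.56 t 9.2 open 44.7
-> d [ 0.03 -0.    2.5 ] spin -0.0
```

```bash
python3 -m pendant '[{"jaw":45,"delta_pos":[0,0,1.3],"spin":0},{"jaw":45,"delta_pos":[0,0,2.5],"spin":0},{"jaw":45,"delta_pos":[0,0,2.5],"spin":0},{"jaw":5,"delta_pos":[0,0,2.5],"spin":0},{"jaw":5,"delta_pos":[0,0,2.5],"spin":0},{"jaw":5,"delta_pos":[0,0,2.5],"spin":0},{"jaw":5,"delta_pos":[0,0,2.5],"spin":0},{"jaw":5,"delta_pos":[0,0,2.5],"spin":0},{"jaw":5,"delta_pos":[0,0,2.5],"spin":0},{"jaw":5,"delta_pos":[0,0,2.5],"spin":0}]' 25
python3 - <<'E'
from h import *
plan(.5171,.3745,.23,75.4);plan(.5171,.3745,.116,75.4)
E
```

```text
time_s: 10.03
position: [0.5854, 0.125, 0.0035]
ee_rot: [1.0, 0.012, -0.001, 0.0]
wrist_force: [-1.0, 0.6, 3.8]
opening: 0.14
at [0.5854 0.125  0.0035] yaw 1.4 q6 1.56 t 10.03 open 12.4
-> d [ -2.51 -10.04  -9.06] spin -14.8
at [0.5854 0.125  0.0035] yaw 1.4 q6 1.56 t 10.03 open 12.4
-> d [ -2.5  -10.04  -4.5 ] spin -14.8
```

```bash
python3 -m pendant '[{"jaw":5,"delta_pos":[0,0,-4],"spin":0},{"jaw":5,"delta_pos":[0,0,-9.05],"spin":-3},{"jaw":5,"delta_pos":[0,0,-9.05],"spin":-5},{"jaw":5,"delta_pos":[0,0,-9.05],"spin":-7},{"jaw":5,"delta_pos":[0,0,-9.05],"spin":-9},{"jaw":5,"delta_pos":[0,0,-9.05],"spin":-10},{"jaw":5,"delta_pos":[-2.5,-10,-9.05],"spin":-14.8},{"jaw":5,"delta_pos":[-2.5,-10,-9.05],"spin":-14.8},{"jaw":5,"delta_pos":[-2.5,-10,-9.05],"spin":-14.8},{"jaw":5,"delta_pos":[-2.5,-10,-9.05],"spin":-14.8},{"jaw":5,"delta_pos":[-2.5,-10,-9.05],"spin":-14.8},{"jaw":5,"delta_pos":[-2.5,-10,-9.05],"spin":-14.8},{"jaw":5,"delta_pos":[-2.5,-10,-9.05],"spin":-14.8},{"jaw":5,"delta_pos":[-2.5,-10,-9.05],"spin":-14.8},{"jaw":5,"delta_pos":[-2.5,-10,-9.05],"spin":-14.8},{"jaw":5,"delta_pos":[-2.5,-10,-9.05],"spin":-14.8}]' 25
python3 - <<'E'
from h import *
plan(.5171,.3745,.116,75.4)
f=manip.grab_frame('wrist');save(f,'w5');W=cloud(f,st())
E
```

```text
time_s: 11.37
position: [0.5181, 0.3721, 0.2297]
ee_rot: [0.792, 0.611, -0.002, -0.0]
wrist_force: [0.7, -0.4, 0.3]
opening: 0.136
at [0.5181 0.3721 0.2297] yaw 75.3 q6 0.69 t 11.37 open 12.0
-> d [ 0.09 -0.05  4.55] spin -0.03
```

View pics/w5.png

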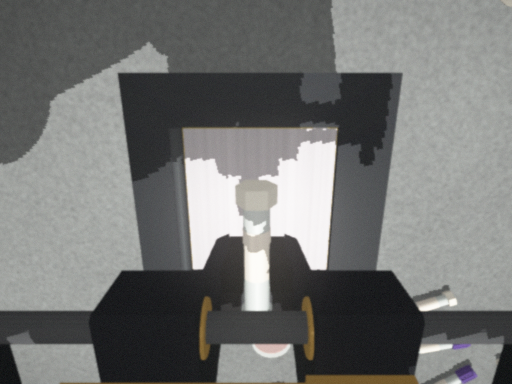

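The tube is held centred over the shut flap, as before. I descend, release and retract.

```bash
python3 -m pendant '[{"jaw":5,"delta_pos":[0.05,0,1],"spin":0},{"jaw":5,"delta_pos":[0.05,0,2],"spin":0},{"jaw":5,"delta_pos":[0.05,0,2.7],"spin":0},{"jaw":5,"delta_pos":[0.05,0,3.3],"spin":0},{"jaw":5,"delta_pos":[0.05,0,3.9],"spin":0},{"jaw":5,"delta_pos":[0.05,0,4.5],"spin":0},{"jaw":5,"delta_pos":[0.05,0,4.5],"spin":0},{"jaw":38,"delta_pos":[0.05,0,4.5],"spin":0},{"jaw":38,"delta_pos":[0.05,0,4.5],"spin":0},{"jaw":38,"delta_pos":[0.05,0,4.5],"spin":0},{"jaw":38,"delta_pos":[0.05,0,4.5],"spin":0},{"jaw":38,"delta_pos":[0.05,0,4.5],"spin":0},{"jaw":38,"delta_pos":[0.05,0,4.5],"spin":0},{"jaw":38,"delta_pos":[0.05,0,4.5],"spin":0}]' 25
python3 - <<'E'
from h import *
plan(.5171,.3745,.23,75.4)
f=manip.grab_frame('wrist');save(f,'w6')
E
```

```text
time_s: 12.58
position: [0.5183, 0.373, 0.1175]
ee_rot: [0.792, 0.61, -0.001, -0.0]
wrist_force: [3.0, -1.5, 1.4]
opening: 0.433
at [0.5183 0.373  0.1175] yaw 75.2 q6 0.7 t 12.58 open 38.1
-> d [ 0.04 -0.07 -4.5 ] spin -0.03
```

View pics/w6.png

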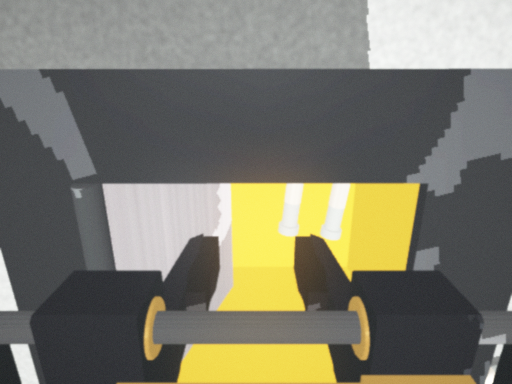

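Two tubes are visible in the bin, at (290,210) and (335,210). Next is the tube at (0.685, 0.112).

```bash
python3 -m pendant '[{"jaw":38,"delta_pos":[0,0,-1.5],"spin":0},{"jaw":38,"delta_pos":[0,0,-3],"spin":0},{"jaw":45,"delta_pos":[0,0,-4.5],"spin":0},{"jaw":45,"delta_pos":[0,0,-4.5],"spin":0},{"jaw":45,"delta_pos":[0,0,-4.5],"spin":0}]' 25
python3 - <<'E'
from h import *
find('open1',('scene',))
plan(.685,.112,.23,5.9);plan(.685,.112,.063,5.9)
E
```

```text
time_s: 13.05
position: [0.5182, 0.3738, 0.232]
ee_rot: [0.792, 0.611, 0.0, -0.0]
wrist_force: [-0.6, -0.5, -0.6]
opening: 0.515
open1 scene 0.71 [287 243 300 267] [0.6871 0.1137] 0.0178 6.2 [0.075 0.016]
open1 scene 0.59 [200 230 208 255] [ 0.5863 -0.1153] 0.0173 -2.6 [0.075 0.018]
open1 scene 0.48 [167 287 183 313] [ 0.7429 -0.2091] 0.0174 -32.1 [0.075 0.016]
open1 scene 0.46 [202 261 216 294] [ 0.6998 -0.1209] 0.0168 -1.1 [0.077 0.018]
open1 scene 0.38 [265 248 273 276] [0.6963 0.0412] 0.0175 -2.4 [0.085 0.016]
at [0.5176 0.3732 0.2287] yaw 75.3 q6 0.7 t 13.15 open 44.6
-> d [-8.4   9.13 -0.07] spin 13.88
at [0.5176 0.3732 0.2287] yaw 75.3 q6 0.7 t 13.15 open 44.6
-> d [-8.38  9.17  6.61] spin 13.88
```

```bash
python3 -m pendant '[{"jaw":45,"delta_pos":[-8.4,9.15,0],"spin":13.9},{"jaw":45,"delta_pos":[-8.4,9.15,0],"spin":13.9},{"jaw":45,"delta_pos":[-8.4,9.15,0],"spin":13.9},{"jaw":45,"delta_pos":[-8.4,9.15,0],"spin":13.9},{"jaw":45,"delta_pos":[-8.4,9.15,0],"spin":13.9},{"jaw":45,"delta_pos":[-8.4,9.15,0],"spin":13.9},{"jaw":45,"delta_pos":[-8.4,9.15,0],"spin":13.9},{"jaw":45,"delta_pos":[-8.4,9.15,0],"spin":13.9},{"jaw":45,"delta_pos":[-8.4,9.15,1],"spin":13.9},{"jaw":45,"delta_pos":[-8.4,9.15,2.5],"spin":13.9},{"jaw":45,"delta_pos":[-8.4,9.15,4],"spin":13.9},{"jaw":45,"delta_pos":[-8.4,9.15,5.5],"spin":13.9},{"jaw":45,"delta_pos":[-8.4,9.15,6.6],"spin":13.9},{"jaw":45,"delta_pos":[-8.4,9.15,6.6],"spin":13.9},{"jaw":45,"delta_pos":[-8.4,9.15,6.6],"spin":13.9}]' 25
python3 - <<'E'
from h import *
find('open1',('wrist',));plan(.685,.112,.003,5.9)
E
```

```text
time_s: 14.4
position: [0.6835, 0.1118, 0.0614]
ee_rot: [0.999, 0.05, -0.005, 0.001]
wrist_force: [0.3, -0.2, 0.3]
opening: 0.512
open1 wrist 0.75 [241 145 272 264] [0.6856 0.1131] 0.0169 6.1 [0.076 0.02 ]
open1 wrist 0.64 [463 139 504 270] [ 0.7021 -0.0359] 0.0171 22.5 [0.091 0.019]
at [0.6853 0.1118 0.065 ] yaw 5.8 q6 1.46 t 14.5 open 44.5
-> d [-0.   -0.01  2.48] spin -0.02
```

```bash
python3 -m pendant '[{"jaw":45,"delta_pos":[0,0,1.3],"spin":0},{"jaw":45,"delta_pos":[0,0,2.5],"spin":0},{"jaw":45,"delta_pos":[0,0,2.5],"spin":0},{"jaw":5,"delta_pos":[0,0,2.5],"spin":0},{"jaw":5,"delta_pos":[0,0,2.5],"spin":0},{"jaw":5,"delta_pos":[0,0,2.5],"spin":0},{"jaw":5,"delta_pos":[0,0,2.5],"spin":0},{"jaw":5,"delta_pos":[0,0,2.5],"spin":0},{"jaw":5,"delta_pos":[0,0,2.5],"spin":0},{"jaw":5,"delta_pos":[0,0,2.5],"spin":0}]' 25
python3 - <<'E'
from h import *
plan(.5171,.3745,.23,75.4)
E
```

```text
time_s: 15.33
position: [0.6853, 0.1117, 0.0032]
ee_rot: [0.999, 0.05, -0.001, 0.001]
wrist_force: [-0.3, 0.3, 4.5]
opening: 0.138
at [0.6853 0.1117 0.0032] yaw 5.8 q6 1.46 t 15.33 open 12.2
-> d [ -5.66 -11.12  -9.08] spin -13.92
```

```bash
python3 -m pendant '[{"jaw":5,"delta_pos":[0,0,-4],"spin":0},{"jaw":5,"delta_pos":[0,0,-9.05],"spin":-3},{"jaw":5,"delta_pos":[0,0,-9.05],"spin":-5},{"jaw":5,"delta_pos":[0,0,-9.05],"spin":-7},{"jaw":5,"delta_pos":[0,0,-9.05],"spin":-9},{"jaw":5,"delta_pos":[0,0,-9.05],"spin":-10},{"jaw":5,"delta_pos":[-5.6,-11.1,-9.05],"spin":-13.9},{"jaw":5,"delta_pos":[-5.6,-11.1,-9.05],"spin":-13.9},{"jaw":5,"delta_pos":[-5.6,-11.1,-9.05],"spin":-13.9},{"jaw":5,"delta_pos":[-5.6,-11.1,-9.05],"spin":-13.9},{"jaw":5,"delta_pos":[-5.6,-11.1,-9.05],"spin":-13.9},{"jaw":5,"delta_pos":[-5.6,-11.1,-9.05],"spin":-13.9},{"jaw":5,"delta_pos":[-5.6,-11.1,-9.05],"spin":-13.9},{"jaw":5,"delta_pos":[-5.6,-11.1,-9.05],"spin":-13.9},{"jaw":5,"delta_pos":[-5.6,-11.1,-9.05],"spin":-13.9},{"jaw":5,"delta_pos":[-5.6,-11.1,-9.05],"spin":-13.9},{"jaw":5,"delta_pos":[-5.6,-11.1,-9.05],"spin":-13.9}]' 25
python3 - <<'E'
from h import *
plan(.5171,.3745,.116,75.4)
f=manip.grab_frame('wrist');save(f,'w7')
E
```

```text
time_s: 16.75
position: [0.5192, 0.3733, 0.2292]
ee_rot: [0.792, 0.61, -0.002, 0.0]
wrist_force: [-0.4, -0.3, 0.2]
opening: 0.135
at [0.5192 0.3733 0.2292] yaw 75.2 q6 0.7 t 16.75 open 11.9
-> d [ 0.04 -0.08  4.53] spin -0.03
```

View pics/w7.png

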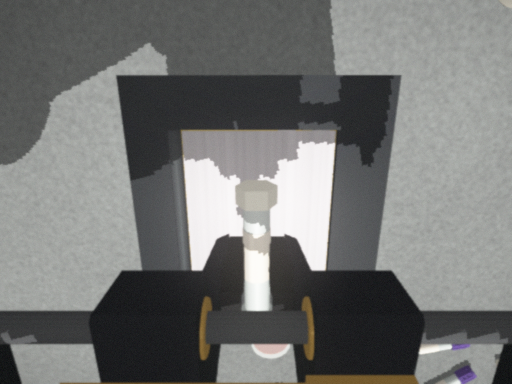

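The tube is again held centred over the shut flap.

```bash
python3 -m pendant '[{"jaw":5,"delta_pos":[0.05,-0.05,1],"spin":0},{"jaw":5,"delta_pos":[0.05,-0.05,2],"spin":0},{"jaw":5,"delta_pos":[0.05,-0.05,2.7],"spin":0},{"jaw":5,"delta_pos":[0.05,-0.05,3.3],"spin":0},{"jaw":5,"delta_pos":[0.05,-0.05,3.9],"spin":0},{"jaw":5,"delta_pos":[0.05,-0.05,4.5],"spin":0},{"jaw":5,"delta_pos":[0.05,-0.05,4.5],"spin":0},{"jaw":38,"delta_pos":[0.05,-0.05,4.5],"spin":0},{"jaw":38,"delta_pos":[0.05,-0.05,4.5],"spin":0},{"jaw":38,"delta_pos":[0.05,-0.05,4.5],"spin":0},{"jaw":38,"delta_pos":[0.05,-0.05,4.5],"spin":0},{"jaw":38,"delta_pos":[0.05,-0.05,4.5],"spin":0},{"jaw":38,"delta_pos":[0.05,-0.05,4.5],"spin":0},{"jaw":38,"delta_pos":[0.05,-0.05,4.5],"spin":0}]' 25
python3 - <<'E'
from h import *
plan(.5171,.3745,.23,75.4)
f=manip.grab_frame('wrist');save(f,'w8')
E
```

```text
time_s: 17.97
position: [0.5183, 0.3742, 0.117]
ee_rot: [0.792, 0.61, -0.001, 0.0]
wrist_force: [2.8, -1.4, 0.3]
opening: 0.434
at [0.5183 0.3742 0.117 ] yaw 75.2 q6 0.7 t 17.97 open 38.3
-> d [-0.01 -0.06 -4.52] spin -0.04
```

View pics/w8.png

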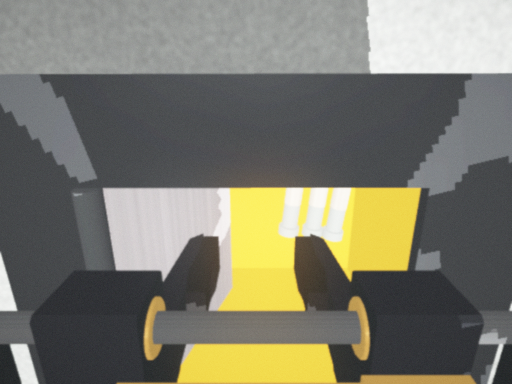

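Three tubes are now in the bin, at columns 290, 313 and 338. Next is the tube at (0.698, -0.121).

```bash
python3 -m pendant '[{"jaw":38,"delta_pos":[0,0,-1.5],"spin":0},{"jaw":38,"delta_pos":[0,0,-3],"spin":0},{"jaw":45,"delta_pos":[0,0,-4.5],"spin":0},{"jaw":45,"delta_pos":[0,0,-4.5],"spin":0},{"jaw":45,"delta_pos":[0,0,-4.5],"spin":0}]' 25
python3 - <<'E'
from h import *
find('open1',('scene',))
plan(.6985,-.121,.23,-.6);plan(.6985,-.121,.063,-.6)
E
```

```text
time_s: 18.43
position: [0.5182, 0.3751, 0.2314]
ee_rot: [0.792, 0.61, 0.0, 0.0]
wrist_force: [-0.1, 1.2, 0.2]
opening: 0.511
open1 scene 0.68 [201 228 208 256] [ 0.5859 -0.1153] 0.0172 -3.1 [0.077 0.018]
open1 scene 0.68 [202 262 218 291] [ 0.7006 -0.121 ] 0.0175 -0.7 [0.075 0.018]
open1 scene 0.56 [167 284 185 311] [ 0.7418 -0.2083] 0.0171 -32.5 [0.075 0.02 ]
at [0.5176 0.3745 0.2282] yaw 75.2 q6 0.7 t 18.53 open 44.8
-> d [-17.32  12.05  -0.05] spin 15.17
at [0.5176 0.3745 0.2282] yaw 75.2 q6 0.7 t 18.53 open 44.8
-> d [-17.29  12.08   6.63] spin 15.17
```

```bash
python3 -m pendant '[{"jaw":45,"delta_pos":[-17.3,12.07,0],"spin":15.2},{"jaw":45,"delta_pos":[-17.3,12.07,0],"spin":15.2},{"jaw":45,"delta_pos":[-17.3,12.07,0],"spin":15.2},{"jaw":45,"delta_pos":[-17.3,12.07,0],"spin":15.2},{"jaw":45,"delta_pos":[-17.3,12.07,0],"spin":15.2},{"jaw":45,"delta_pos":[-17.3,12.07,0],"spin":15.2},{"jaw":45,"delta_pos":[-17.3,12.07,0],"spin":15.2},{"jaw":45,"delta_pos":[-17.3,12.07,0],"spin":15.2},{"jaw":45,"delta_pos":[-17.3,12.07,0],"spin":15.2},{"jaw":45,"delta_pos":[-17.3,12.07,0],"spin":15.2},{"jaw":45,"delta_pos":[-17.3,12.07,0],"spin":15.2},{"jaw":45,"delta_pos":[-17.3,12.07,0],"spin":15.2},{"jaw":45,"delta_pos":[-17.3,12.07,0],"spin":15.2},{"jaw":45,"delta_pos":[-17.3,12.07,1.5],"spin":15.2},{"jaw":45,"delta_pos":[-17.3,12.07,3],"spin":15.2},{"jaw":45,"delta_pos":[-17.3,12.07,4.5],"spin":15.2},{"jaw":45,"delta_pos":[-17.3,12.07,6],"spin":15.2},{"jaw":45,"delta_pos":[-17.3,12.07,6.6],"spin":15.2},{"jaw":45,"delta_pos":[-17.3,12.07,6.6],"spin":15.2},{"jaw":45,"delta_pos":[-17.3,12.07,6.6],"spin":15.2}]' 25
python3 - <<'E'
from h import *
find('open1',('wrist',));plan(.6985,-.121,.003,-.6)
E
```

```text
time_s: 20.2
position: [0.6976, -0.1207, 0.0622]
ee_rot: [1.0, -0.007, -0.004, 0.001]
wrist_force: [-0.0, 1.2, -0.0]
opening: 0.511
open1 wrist 0.79 [352  85 452 204] [ 0.741  -0.2085] 0.0169 -32.6 [0.075 0.018]
open1 wrist 0.75 [243 151 270 268] [ 0.6988 -0.1219] 0.0168 -1.4 [0.076 0.019]
open1 wrist 0.6 [242 296 264 382] [ 0.6333 -0.1189] 0.0157 -2.6 [0.17  0.019]
at [ 0.6988 -0.1212  0.065 ] yaw -0.8 q6 1.25 t 20.3 open 44.7
-> d [-0.   -0.01  2.48] spin -0.03
```

```bash
python3 -m pendant '[{"jaw":45,"delta_pos":[0,0,1.3],"spin":0},{"jaw":45,"delta_pos":[0,0,2.5],"spin":0},{"jaw":45,"delta_pos":[0,0,2.5],"spin":0},{"jaw":5,"delta_pos":[0,0,2.5],"spin":0},{"jaw":5,"delta_pos":[0,0,2.5],"spin":0},{"jaw":5,"delta_pos":[0,0,2.5],"spin":0},{"jaw":5,"delta_pos":[0,0,2.5],"spin":0},{"jaw":5,"delta_pos":[0,0,2.5],"spin":0},{"jaw":5,"delta_pos":[0,0,2.5],"spin":0},{"jaw":5,"delta_pos":[0,0,2.5],"spin":0}]' 25
python3 - <<'E'
from h import *
plan(.5171,.3745,.23,75.4)
E
```

```text
time_s: 21.13
position: [0.6987, -0.1214, 0.003]
ee_rot: [1.0, -0.007, -0.001, 0.002]
wrist_force: [-1.6, 0.8, 3.4]
opening: 0.139
at [ 0.6987 -0.1214  0.003 ] yaw -0.8 q6 1.25 t 21.13 open 12.2
-> d [ -7.55 -19.7   -9.13] spin -15.23
```

```bash
python3 -m pendant '[{"jaw":5,"delta_pos":[0,0,-4],"spin":0},{"jaw":5,"delta_pos":[0,0,-9.1],"spin":-3},{"jaw":5,"delta_pos":[0,0,-9.1],"spin":-5},{"jaw":5,"delta_pos":[0,0,-9.1],"spin":-7},{"jaw":5,"delta_pos":[0,0,-9.1],"spin":-9},{"jaw":5,"delta_pos":[-4,-10,-9.1],"spin":-15.2},{"jaw":5,"delta_pos":[-7.5,-19.7,-9.1],"spin":-15.2},{"jaw":5,"delta_pos":[-7.5,-19.7,-9.1],"spin":-15.2},{"jaw":5,"delta_pos":[-7.5,-19.7,-9.1],"spin":-15.2},{"jaw":5,"delta_pos":[-7.5,-19.7,-9.1],"spin":-15.2},{"jaw":5,"delta_pos":[-7.5,-19.7,-9.1],"spin":-15.2},{"jaw":5,"delta_pos":[-7.5,-19.7,-9.1],"spin":-15.2},{"jaw":5,"delta_pos":[-7.5,-19.7,-9.1],"spin":-15.2},{"jaw":5,"delta_pos":[-7.5,-19.7,-9.1],"spin":-15.2},{"jaw":5,"delta_pos":[-7.5,-19.7,-9.1],"spin":-15.2},{"jaw":5,"delta_pos":[-7.5,-19.7,-9.1],"spin":-15.2},{"jaw":5,"delta_pos":[-7.5,-19.7,-9.1],"spin":-15.2},{"jaw":5,"delta_pos":[-7.5,-19.7,-9.1],"spin":-15.2},{"jaw":5,"delta_pos":[-7.5,-19.7,-9.1],"spin":-15.2},{"jaw":5,"delta_pos":[-7.5,-19.7,-9.1],"spin":-15.2}]' 25
python3 - <<'E'
from h import *
plan(.5171,.3745,.116,75.4)
f=manip.grab_frame('wrist');save(f,'w9')
E
```

```text
time_s: 22.8
position: [0.5178, 0.3753, 0.229]
ee_rot: [0.791, 0.611, -0.002, 0.001]
wrist_force: [-0.3, 0.7, 0.2]
opening: 0.135
at [0.5178 0.3753 0.229 ] yaw 75.4 q6 0.7 t 22.8 open 11.9
-> d [-0.02 -0.01  4.52] spin -0.0
```

View pics/w9.png

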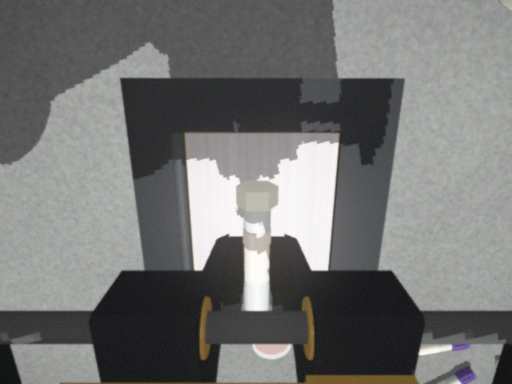

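Held well over the flap; I drop it.

```bash
python3 -m pendant '[{"jaw":5,"delta_pos":[0,0,1],"spin":0},{"jaw":5,"delta_pos":[0,0,2],"spin":0},{"jaw":5,"delta_pos":[0,0,2.7],"spin":0},{"jaw":5,"delta_pos":[0,0,3.3],"spin":0},{"jaw":5,"delta_pos":[0,0,3.9],"spin":0},{"jaw":5,"delta_pos":[0,0,4.5],"spin":0},{"jaw":5,"delta_pos":[0,0,4.5],"spin":0},{"jaw":38,"delta_pos":[0,0,4.5],"spin":0},{"jaw":38,"delta_pos":[0,0,4.5],"spin":0},{"jaw":38,"delta_pos":[0,0,4.5],"spin":0},{"jaw":38,"delta_pos":[0,0,4.5],"spin":0},{"jaw":38,"delta_pos":[0,0,4.5],"spin":0},{"jaw":38,"delta_pos":[0,0,4.5],"spin":0},{"jaw":38,"delta_pos":[0,0,4.5],"spin":0}]' 25
python3 - <<'E'
from h import *
plan(.5171,.3745,.23,75.4)
f=manip.grab_frame('wrist');save(f,'w10')
E
```

```text
time_s: 24.02
position: [0.5181, 0.3737, 0.1168]
ee_rot: [0.792, 0.611, -0.002, 0.001]
wrist_force: [3.6, -2.3, 1.2]
opening: 0.429
at [0.5181 0.3737 0.1168] yaw 75.3 q6 0.7 t 24.02 open 37.8
-> d [ 0.   -0.05 -4.53] spin -0.03
```

View pics/w10.png

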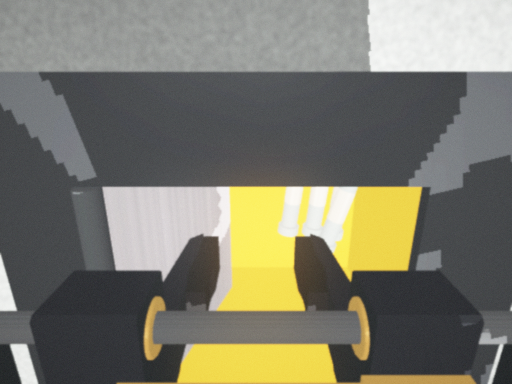

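The fourth tube has left the jaws; the pile at column 340 has changed. I go to the last tube, at (0.5855, -0.116).

```bash
python3 -m pendant '[{"jaw":38,"delta_pos":[0,0,-1.5],"spin":0},{"jaw":38,"delta_pos":[0,0,-3],"spin":0},{"jaw":45,"delta_pos":[0,0,-4.5],"spin":0},{"jaw":45,"delta_pos":[0,0,-4.5],"spin":0},{"jaw":45,"delta_pos":[0,0,-4.5],"spin":0}]' 25
python3 - <<'E'
from h import *
find('open1',('scene',))
plan(.5855,-.116,.23,-3.1);plan(.5855,-.116,.063,-3.1)
f=manip.grab_frame('scene');save(f,'s3')
E
```

```text
time_s: 24.48
position: [0.5181, 0.3748, 0.2312]
ee_rot: [0.792, 0.611, -0.001, 0.001]
wrist_force: [-0.6, -0.1, -0.5]
opening: 0.51
open1 scene 0.7 [200 229 210 254] [ 0.5861 -0.1155] 0.0178 -2.4 [0.075 0.018]
open1 scene 0.53 [166 285 184 315] [ 0.7426 -0.2088] 0.0168 -32.9 [0.072 0.017]
at [0.5174 0.3742 0.2279] yaw 75.3 q6 0.7 t 24.58 open 45.1
-> d [-18.28   7.61  -0.  ] spin 15.68
at [0.5174 0.3742 0.2279] yaw 75.3 q6 0.7 t 24.58 open 45.1
-> d [-18.23   7.64   6.68] spin 15.68
```

View pics/s3.png

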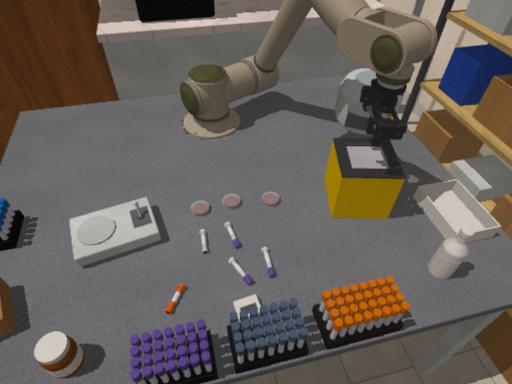

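One uncapped tube is left, at (204,240). The flap is shut and nothing else has moved.

```bash
python3 -m pendant '[{"jaw":45,"delta_pos":[-18.25,7.63,0],"spin":15.7},{"jaw":45,"delta_pos":[-18.25,7.63,0],"spin":15.7},{"jaw":45,"delta_pos":[-18.25,7.63,0],"spin":15.7},{"jaw":45,"delta_pos":[-18.25,7.63,0],"spin":15.7},{"jaw":45,"delta_pos":[-18.25,7.63,0],"spin":15.7},{"jaw":45,"delta_pos":[-18.25,7.63,0],"spin":15.7},{"jaw":45,"delta_pos":[-18.25,7.63,0],"spin":15.7},{"jaw":45,"delta_pos":[-18.25,7.63,0],"spin":15.7},{"jaw":45,"delta_pos":[-18.25,7.63,0],"spin":15.7},{"jaw":45,"delta_pos":[-18.25,7.63,0],"spin":15.7},{"jaw":45,"delta_pos":[-18.25,7.63,0],"spin":15.7},{"jaw":45,"delta_pos":[-18.25,7.63,0],"spin":15.7},{"jaw":45,"delta_pos":[-18.25,7.63,0],"spin":15.7},{"jaw":45,"delta_pos":[-18.25,7.63,1.5],"spin":15.7},{"jaw":45,"delta_pos":[-18.25,7.63,3],"spin":15.7},{"jaw":45,"delta_pos":[-18.25,7.63,4.5],"spin":15.7},{"jaw":45,"delta_pos":[-18.25,7.63,6],"spin":15.7},{"jaw":45,"delta_pos":[-18.25,7.63,6.7],"spin":15.7},{"jaw":45,"delta_pos":[-18.25,7.63,6.7],"spin":15.7},{"jaw":45,"delta_pos":[-18.25,7.63,6.7],"spin":15.7}]' 25
python3 - <<'E'
from h import *
find('open1',('wrist',));plan(.5855,-.116,.003,-3.1)
E
```

```text
time_s: 26.3
position: [0.5846, -0.1159, 0.0613]
ee_rot: [1.0, -0.028, -0.004, 0.002]
wrist_force: [0.1, 0.1, -0.4]
opening: 0.513
open1 wrist 0.73 [246 150 274 268] [ 0.5847 -0.1171] 0.0167 -2.7 [0.076 0.019]
at [ 0.5858 -0.1164  0.0635] yaw -3.2 q6 1.24 t 26.4 open 44.9
-> d [-0.   -0.03  2.42] spin -0.02
```

```bash
python3 -m pendant '[{"jaw":45,"delta_pos":[0,0,1.3],"spin":0},{"jaw":45,"delta_pos":[0,0,2.4],"spin":0},{"jaw":45,"delta_pos":[0,0,2.4],"spin":0},{"jaw":5,"delta_pos":[0,0,2.4],"spin":0},{"jaw":5,"delta_pos":[0,0,2.4],"spin":0},{"jaw":5,"delta_pos":[0,0,2.4],"spin":0},{"jaw":5,"delta_pos":[0,0,2.4],"spin":0},{"jaw":5,"delta_pos":[0,0,2.4],"spin":0},{"jaw":5,"delta_pos":[0,0,2.4],"spin":0},{"jaw":5,"delta_pos":[0,0,2.4],"spin":0}]' 25
python3 - <<'E'
from h import *
plan(.5171,.3745,.23,75.4)
E
```

```text
time_s: 27.23
position: [0.5858, -0.1169, 0.0042]
ee_rot: [1.0, -0.028, -0.002, 0.003]
wrist_force: [-0.4, 0.5, 5.8]
opening: 0.136
at [ 0.5858 -0.1169  0.0042] yaw -3.2 q6 1.24 t 27.23 open 12.0
-> d [ -3.86 -19.41  -9.15] spin -15.72
```

```bash
python3 -m pendant '[{"jaw":5,"delta_pos":[0,0,-4],"spin":0},{"jaw":5,"delta_pos":[0,0,-9.1],"spin":-3},{"jaw":5,"delta_pos":[0,0,-9.1],"spin":-5},{"jaw":5,"delta_pos":[0,0,-9.1],"spin":-7},{"jaw":5,"delta_pos":[0,0,-9.1],"spin":-9},{"jaw":5,"delta_pos":[-2,-10,-9.1],"spin":-15.7},{"jaw":5,"delta_pos":[-3.8,-19.4,-9.1],"spin":-15.7},{"jaw":5,"delta_pos":[-3.8,-19.4,-9.1],"spin":-15.7},{"jaw":5,"delta_pos":[-3.8,-19.4,-9.1],"spin":-15.7},{"jaw":5,"delta_pos":[-3.8,-19.4,-9.1],"spin":-15.7},{"jaw":5,"delta_pos":[-3.8,-19.4,-9.1],"spin":-15.7},{"jaw":5,"delta_pos":[-3.8,-19.4,-9.1],"spin":-15.7},{"jaw":5,"delta_pos":[-3.8,-19.4,-9.1],"spin":-15.7},{"jaw":5,"delta_pos":[-3.8,-19.4,-9.1],"spin":-15.7},{"jaw":5,"delta_pos":[-3.8,-19.4,-9.1],"spin":-15.7},{"jaw":5,"delta_pos":[-3.8,-19.4,-9.1],"spin":-15.7},{"jaw":5,"delta_pos":[-3.8,-19.4,-9.1],"spin":-15.7},{"jaw":5,"delta_pos":[-3.8,-19.4,-9.1],"spin":-15.7},{"jaw":5,"delta_pos":[-3.8,-19.4,-9.1],"spin":-15.7},{"jaw":5,"delta_pos":[-3.8,-19.4,-9.1],"spin":-15.7}]' 25
python3 - <<'E'
from h import *
plan(.5171,.3745,.116,75.4)
f=manip.grab_frame('wrist');save(f,'w11')
E
```

```text
time_s: 28.9
position: [0.5186, 0.3737, 0.2284]
ee_rot: [0.792, 0.611, -0.004, 0.002]
wrist_force: [0.9, 0.4, 0.4]
opening: 0.138
at [0.5186 0.3737 0.2284] yaw 75.3 q6 0.7 t 28.9 open 12.1
-> d [ 0.05 -0.06  4.5 ] spin -0.02
```

View pics/w11.png

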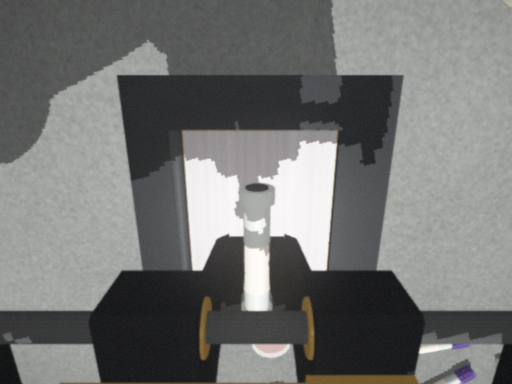

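The tube is held centred over the flap, this one with its mouth ahead.

```bash
python3 -m pendant '[{"jaw":5,"delta_pos":[0.05,0,1],"spin":0},{"jaw":5,"delta_pos":[0.05,0,2],"spin":0},{"jaw":5,"delta_pos":[0.05,0,2.7],"spin":0},{"jaw":5,"delta_pos":[0.05,0,3.3],"spin":0},{"jaw":5,"delta_pos":[0.05,0,3.9],"spin":0},{"jaw":5,"delta_pos":[0.05,0,4.5],"spin":0},{"jaw":5,"delta_pos":[0.05,0,4.5],"spin":0},{"jaw":38,"delta_pos":[0.05,0,4.5],"spin":0},{"jaw":38,"delta_pos":[0.05,0,4.5],"spin":0},{"jaw":38,"delta_pos":[0.05,0,4.5],"spin":0},{"jaw":38,"delta_pos":[0.05,0,4.5],"spin":0},{"jaw":38,"delta_pos":[0.05,0,4.5],"spin":0},{"jaw":38,"delta_pos":[0.05,0,4.5],"spin":0},{"jaw":38,"delta_pos":[0.05,0,4.5],"spin":0}]' 25
python3 - <<'E'
from h import *
plan(.5171,.3745,.23,75.4)
f=manip.grab_frame('wrist');save(f,'w12')
E
python3 -m pendant '[{"jaw":38,"delta_pos":[0,0,-1.5],"spin":0},{"jaw":38,"delta_pos":[0,0,-3],"spin":0},{"jaw":70,"delta_pos":[0,0,-4.5],"spin":0},{"jaw":70,"delta_pos":[0,0,-4.5],"spin":0},{"jaw":70,"delta_pos":[0,0,-4.5],"spin":0}]' 25
python3 - <<'E'
from h import *
find('open1',('scene',));find('dish1',('scene',))
f=manip.grab_frame('wrist');save(f,'w13')
plan(.467,.03,.26,0)
E
```

```text
time_s: 30.12
position: [0.5187, 0.3736, 0.1164]
ee_rot: [0.792, 0.611, -0.004, 0.002]
wrist_force: [3.7, -2.0, 0.7]
opening: 0.435
at [0.5187 0.3736 0.1164] yaw 75.3 q6 0.7 t 30.12 open 38.3
-> d [-0.02 -0.08 -4.54] spin -0.03
time_s: 30.58
position: [0.5188, 0.375, 0.2308]
ee_rot: [0.792, 0.611, -0.002, 0.001]
wrist_force: [0.9, -0.4, -0.4]
opening: 0.636
open1 scene 0.52 [163 285 182 314] [ 0.7433 -0.2097] 0.0172 -31.9 [0.071 0.016]
dish1 scene 0.77 [191 201 208 219] [ 0.4588 -0.1084] 0.0158 -10.7 [0.056 0.054]
dish1 scene 0.68 [222 192 241 208] [ 0.4528 -0.0108] 0.0158 -4.9 [0.058 0.053]
dish1 scene 0.46 [260 191 278 208] [0.4704 0.1098] 0.0161 -20.2 [0.057 0.054]
at [0.5186 0.3743 0.2272] yaw 75.3 q6 0.7 t 30.83 open 70.2
-> d [-13.86   1.5   -1.19] spin 15.06
```

View pics/w12.png

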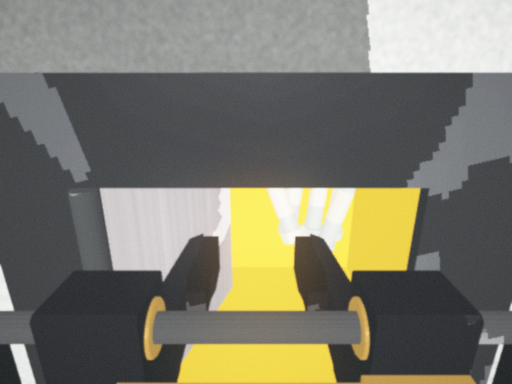

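View pics/w13.png

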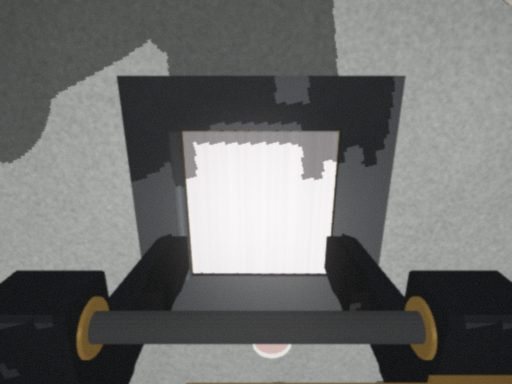

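The flap is shut and the jaws are empty. Only the orange look-alike and the capped tubes are left among the tubes. Now the dishes, starting with the one at (0.470, 0.110).

```bash
python3 - <<'E'
from h import *
plan(.470,.110,.23,0);plan(.470,.110,.12,0)
E
```

```text
at [0.5186 0.3743 0.2272] yaw 75.3 q6 0.7 t 30.83 open 70.2
-> d [-1.072e+01  8.100e-01 -1.000e-02] spin 15.06
at [0.5186 0.3743 0.2272] yaw 75.3 q6 0.7 t 30.83 open 70.2
-> d [-10.68   0.83   4.39] spin 15.06
```

```bash
python3 -m pendant '[{"jaw":75,"delta_pos":[-10.7,0.8,0],"spin":15},{"jaw":75,"delta_pos":[-10.7,0.8,0],"spin":15},{"jaw":75,"delta_pos":[-10.7,0.8,0],"spin":15},{"jaw":75,"delta_pos":[-10.7,0.8,0],"spin":15},{"jaw":75,"delta_pos":[-10.7,0.8,0],"spin":15},{"jaw":75,"delta_pos":[-10.7,0.8,0],"spin":15},{"jaw":75,"delta_pos":[-10.7,0.8,0],"spin":15},{"jaw":75,"delta_pos":[-10.7,0.8,0],"spin":15},{"jaw":75,"delta_pos":[-10.7,0.8,0],"spin":15},{"jaw":75,"delta_pos":[-10.7,0.8,1.5],"spin":15},{"jaw":75,"delta_pos":[-10.7,0.8,3],"spin":15},{"jaw":75,"delta_pos":[-10.7,0.8,4.4],"spin":15},{"jaw":75,"delta_pos":[-10.7,0.8,4.4],"spin":15},{"jaw":75,"delta_pos":[-10.7,0.8,4.4],"spin":15},{"jaw":75,"delta_pos":[-10.7,0.8,4.4],"spin":15}]' 25
python3 - <<'E'
from h import *
find('dish1',('wrist',));plan(.470,.110,.004,0)
f=manip.grab_frame('wrist');save(f,'w14')
E
```

```text
time_s: 32.08
position: [0.47, 0.1096, 0.1211]
ee_rot: [1.0, 0.003, -0.003, 0.004]
wrist_force: [-0.6, 0.3, 0.3]
opening: 0.85
dish1 wrist 0.95 [471 166 511 230] [ 0.4556 -0.0945] 0.0149 12.0 [0.054 0.028]
dish1 wrist 0.57 [225 153 292 220] [0.4704 0.109 ] 0.0148 -2.5 [0.055 0.054]
at [0.4702 0.1097 0.1216] yaw 0.3 q6 1.56 t 32.18 open 75.4
-> d [ 0.01 -0.05  4.7 ] spin 0.06
```

View pics/w14.png

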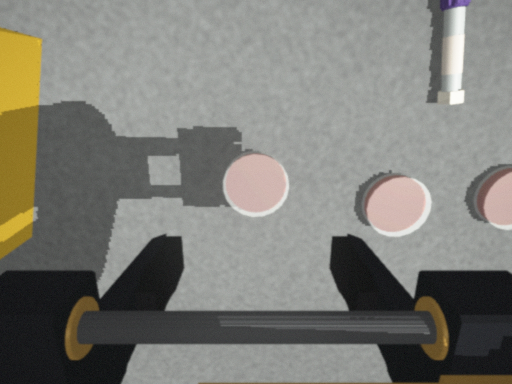

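The dish is between the jaws at (255,184), within 1 mm of the estimate. I grasp it.

```bash
python3 -m pendant '[{"jaw":75,"delta_pos":[0,0,1.5],"spin":0},{"jaw":75,"delta_pos":[0,0,3],"spin":0},{"jaw":75,"delta_pos":[0,0,4],"spin":0},{"jaw":75,"delta_pos":[0,0,4.65],"spin":0},{"jaw":75,"delta_pos":[0,0,4.65],"spin":0},{"jaw":40,"delta_pos":[0,0,4.65],"spin":0},{"jaw":40,"delta_pos":[0,0,4.65],"spin":0},{"jaw":40,"delta_pos":[0,0,4.65],"spin":0},{"jaw":40,"delta_pos":[0,0,4.65],"spin":0},{"jaw":40,"delta_pos":[0,0,4.65],"spin":0},{"jaw":40,"delta_pos":[0,0,4.65],"spin":0},{"jaw":40,"delta_pos":[0,0,2],"spin":0},{"jaw":40,"delta_pos":[0,0,0],"spin":0},{"jaw":40,"delta_pos":[0,0,0],"spin":0},{"jaw":40,"delta_pos":[0,0,0],"spin":0}]' 20
python3 - <<'E'
from h import *
plan(.507,-.395,.13,0)
E
```

```text
time_s: 33.48
position: [0.4727, 0.1099, 0.1278]
ee_rot: [1.0, 0.003, 0.004, 0.004]
wrist_force: [1.2, -0.3, 0.3]
opening: 0.618
at [0.4727 0.1099 0.1278] yaw 0.3 q6 1.56 t 33.48 open 54.5
-> d [ 1.26 20.2   0.09] spin 0.06
```

```bash
python3 -m pendant '[{"jaw":40,"delta_pos":[1.26,20.2,-0.5],"spin":0},{"jaw":40,"delta_pos":[1.26,20.2,-0.5],"spin":0},{"jaw":40,"delta_pos":[1.26,20.2,-0.5],"spin":0},{"jaw":40,"delta_pos":[1.26,20.2,-0.5],"spin":0},{"jaw":40,"delta_pos":[1.26,20.2,-0.5],"spin":0},{"jaw":40,"delta_pos":[1.26,20.2,-0.5],"spin":0},{"jaw":40,"delta_pos":[1.26,20.2,-0.5],"spin":0},{"jaw":40,"delta_pos":[1.26,20.2,-0.5],"spin":0},{"jaw":40,"delta_pos":[1.26,20.2,-0.5],"spin":0},{"jaw":40,"delta_pos":[1.26,20.2,-0.5],"spin":0},{"jaw":40,"delta_pos":[1.26,20.2,-0.5],"spin":0},{"jaw":40,"delta_pos":[1.26,20.2,-0.5],"spin":0},{"jaw":40,"delta_pos":[1.26,20.2,-0.5],"spin":0},{"jaw":40,"delta_pos":[1.26,20.2,-0.5],"spin":0},{"jaw":40,"delta_pos":[1.26,20.2,-0.5],"spin":0},{"jaw":40,"delta_pos":[1.26,20.2,-0.5],"spin":0},{"jaw":40,"delta_pos":[1.26,20.2,-0.5],"spin":0}]' 20
python3 - <<'E'
from h import *
s=st();f=manip.grab_frame('wrist');save(f,'w15');W=cloud(f,s)
plan(.507,-.395,.055,0)
z=W[...,2]
for lo,hi in ((.047,.053),(.042,.0468)):
    m=(z>lo)&(z<hi);print(lo,m.sum(),np.nanmedian(z[m]))
m=(z>.048)&(z<.0525)
k,l,sts,c=cv2.connectedComponentsWithStats(m.astype(np.uint8));i=1+np.argmax(sts[1:,4])
p=W[l==i][:,:2];h=cv2.convexHull((p*1000).astype(np.float32))[:,0]
print(h.round(0).tolist())
E
```

```text
time_s: 34.9
position: [0.5071, -0.3932, 0.1449]
ee_rot: [1.0, 0.004, 0.004, 0.004]
wrist_force: [-0.4, 0.7, 0.0]
opening: 0.613
at [ 0.5071 -0.3934  0.145 ] yaw 0.4 q6 0.72 t 34.95 open 54.1
-> d [-0.04  0.04  3.6 ] spin 0.08
0.047 8789 0.04966269289150703
0.042 26878 0.04466106266584093
[[556.0, -398.0], [556.0, -395.0], [555.0, -388.0], [553.0, -382.0], [552.0, -378.0], [552.0, -378.0], [551.0, -376.0], [549.0, -372.0], [546.0, -367.0], [539.0, -359.0], [537.0, -358.0], [534.0, -356.0], [529.0, -353.0], [523.0, -350.0], [520.0, -349.0], [517.0, -348.0], [509.0, -347.0], [506.0, -347.0], [499.0, -347.0], [491.0, -349.0], [487.0, -351.0], [482.0, -353.0], [480.0, -355.0], [477.0, -356.0], [474.0, -435.0], [475.0, -435.0], [480.0, -439.0], [485.0, -441.0], [488.0, -443.0], [489.0, -443.0], [493.0, -445.0], [503.0, -446.0], [505.0, -446.0], [513.0, -446.0], [515.0, -446.0], [525.0, -443.0], [527.0, -442.0], [528.0, -441.0], [530.0, -440.0], [535.0, -437.0], [539.0, -433.0], [542.0, -431.0], [545.0, -428.0], [547.0, -425.0], [549.0, -422.0], [550.0, -420.0], [551.0, -419.0], [552.0, -415.0], [554.0, -411.0], [554.0, -409.0], [556.0, -398.0]]
```

View pics/w15.png

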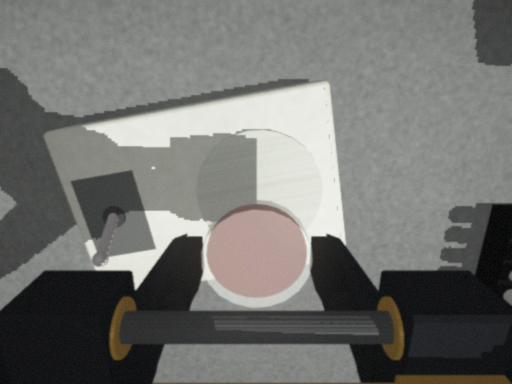

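The dish is held at (257,250). The plate is visible at (258,190) and fits to a centre of (0.506, -0.3965). I check where the dish sits in the grip.

```bash
cat >> h.py <<'E'
def heldtop(zlo,zhi,rad=.05,s=None,f=None):
    s=s or st();f=f or manip.grab_frame('wrist');W=cloud(f,s)
    hsv=cv2.cvtColor(f['img'],cv2.COLOR_RGB2HSV)
    red=((hsv[...,0]<12)|(hsv[...,0]>168))&(hsv[...,1]>35)
    m=red&(W[...,2]>zlo)&(W[...,2]<zhi)&(np.hypot(W[...,0]-s['position'][0],W[...,1]-s['position'][1])<rad)
    k,l,sts,c=cv2.connectedComponentsWithStats(m.astype(np.uint8));i=1+np.argmax(sts[1:,4])
    p=W[l==i];h=cv2.convexHull((p[:,:2]*1000).astype(np.float32))[:,0]
    A=np.c_[2*h,np.ones(len(h))];x=np.linalg.lstsq(A,(h**2).sum(1),rcond=None)[0]
    r=np.sqrt(x[2]+x[0]**2+x[1]**2)
    print('disc n',len(p),'centre',x[:2].round(1),'r',r.round(1),'z',np.median(p[:,2]).round(4),'tcp',np.round(s['position']*1000,1))
E
python3 - <<'E'
from h import *
s=st();heldtop(s['position'][2]-.01,s['position'][2]+.03)
plan(.506,-.3963,.056,0)
E
```

```text
disc n 7174 centre [ 509.4 -393.6] r 24.2 z 0.1519 tcp [ 507.1 -393.4  145. ]
at [ 0.5071 -0.3936  0.145 ] yaw 0.4 q6 0.72 t 35.0 open 53.9
-> d [-0.08  0.08  3.56] spin 0.08
```

```bash
python3 -m pendant '[{"jaw":40,"delta_pos":[-0.11,0.12,1],"spin":0},{"jaw":40,"delta_pos":[-0.11,0.12,2],"spin":0},{"jaw":40,"delta_pos":[-0.11,0.12,2.8],"spin":0},{"jaw":40,"delta_pos":[-0.11,0.12,3.2],"spin":0},{"jaw":40,"delta_pos":[-0.11,0.12,3.45],"spin":0},{"jaw":40,"delta_pos":[-0.11,0.12,3.45],"spin":0},{"jaw":40,"delta_pos":[-0.11,0.12,3.45],"spin":0}]' 20
python3 - <<'E'
from h import *
s=st();print(s['wrist_force']);heldtop(.05,.08)
E
```

```text
time_s: 35.58
position: [0.5056, -0.3975, 0.0596]
ee_rot: [1.0, 0.004, 0.005, 0.005]
wrist_force: [-0.3, -1.1, -0.3]
opening: 0.61
[-0.34877496 -1.05675415 -0.34434777]
disc n 7222 centre [ 507.8 -397.7] r 24.4 z 0.0666 tcp [ 505.6 -397.5   59.6]
```

```bash
python3 -m pendant '[{"jaw":40,"delta_pos":[-0.06,-0.04,0.05],"spin":0},{"jaw":40,"delta_pos":[-0.06,-0.04,0.09],"spin":0},{"jaw":40,"delta_pos":[-0.06,-0.04,0.09],"spin":0}]' 20
python3 - <<'E'
from h import *
s=st();print(s['wrist_force']);heldtop(.05,.08)
E
```

```text
time_s: 35.88
position: [0.5042, -0.3968, 0.0583]
ee_rot: [1.0, 0.004, 0.005, 0.005]
wrist_force: [0.3, 0.3, -1.3]
opening: 0.618
[ 0.25428893  0.31795987 -1.2736183 ]
disc n 7216 centre [ 506.4 -396.9] r 24.3 z 0.0652 tcp [ 504.2 -396.8   58.3]
```

Less than 1 mm above the plate and centred. I release and lift.

```bash
python3 -m pendant '[{"jaw":40,"delta_pos":[0,0,0.03],"spin":0},{"jaw":60,"delta_pos":[0,0,0.03],"spin":0},{"jaw":66,"delta_pos":[0,0,0.03],"spin":0},{"jaw":74,"delta_pos":[0,0,0.03],"spin":0},{"jaw":74,"delta_pos":[0,0,0.03],"spin":0},{"jaw":74,"delta_pos":[0,0,-1],"spin":0},{"jaw":74,"delta_pos":[0,0,-2.5],"spin":0},{"jaw":74,"delta_pos":[0,0,-3.4],"spin":0},{"jaw":74,"delta_pos":[0,0,-3.4],"spin":0},{"jaw":74,"delta_pos":[0,0,-3.4],"spin":0}]' 20
python3 - <<'E'
from h import *
s=st();heldtop(.05,.08)
plan(.4525,-.011,.12,0)
E
```

```text
time_s: 36.77
position: [0.5035, -0.3962, 0.1442]
ee_rot: [1.0, 0.004, 0.006, 0.006]
wrist_force: [-0.6, 0.4, -0.5]
opening: 0.838
disc n 3248 centre [ 505.7 -397.2] r 24.4 z 0.0637 tcp [ 503.5 -396.2  144.2]
at [ 0.5031 -0.3957  0.1426] yaw 0.4 q6 0.71 t 36.82 open 74.0
-> d [ -1.92 -15.41   0.74] spin 0.08
```

```bash
python3 -m pendant '[{"jaw":75,"delta_pos":[-1.9,-15.4,0],"spin":0},{"jaw":75,"delta_pos":[-1.9,-15.4,0],"spin":0},{"jaw":75,"delta_pos":[-1.9,-15.4,0],"spin":0},{"jaw":75,"delta_pos":[-1.9,-15.4,0],"spin":0},{"jaw":75,"delta_pos":[-1.9,-15.4,0],"spin":0},{"jaw":75,"delta_pos":[-1.9,-15.4,0],"spin":0},{"jaw":75,"delta_pos":[-1.9,-15.4,0],"spin":0},{"jaw":75,"delta_pos":[-1.9,-15.4,0],"spin":0},{"jaw":75,"delta_pos":[-1.9,-15.4,0],"spin":0},{"jaw":75,"delta_pos":[-1.9,-15.4,0.7],"spin":0},{"jaw":75,"delta_pos":[-1.9,-15.4,0.7],"spin":0},{"jaw":75,"delta_pos":[-1.9,-15.4,0.7],"spin":0},{"jaw":75,"delta_pos":[-1.9,-15.4,0.7],"spin":0}]' 20
python3 - <<'E'
from h import *
find('dish1',('wrist',));heldtop(.005,.03);plan(.4525,-.011,.005,0)
E
```

```text
time_s: 37.9
position: [0.4533, -0.0121, 0.1206]
ee_rot: [1.0, 0.003, 0.005, 0.005]
wrist_force: [0.0, -0.5, -0.2]
opening: 0.853
dish1 wrist 0.73 [223 157 290 223] [ 0.4516 -0.0119] 0.0147 0.3 [0.055 0.055]
dish1 wrist 0.62 [338 145 408 214] [ 0.4582 -0.1092] 0.0148 52.7 [0.055 0.054]
disc n 2649 centre [453.4 -12. ] r 24.4 z 0.0137 tcp [453.5 -12.5 121. ]
at [ 0.4535 -0.0124  0.1211] yaw 0.3 q6 1.28 t 38.05 open 74.9
-> d [-0.09 -0.1   4.64] spin 0.06
```

```bash
python3 -m pendant '[{"jaw":75,"delta_pos":[-0.06,-0.04,1.5],"spin":0},{"jaw":75,"delta_pos":[-0.06,-0.04,3],"spin":0},{"jaw":75,"delta_pos":[-0.06,-0.04,4],"spin":0},{"jaw":75,"delta_pos":[-0.06,-0.04,4.62],"spin":0},{"jaw":75,"delta_pos":[-0.06,-0.04,4.62],"spin":0},{"jaw":40,"delta_pos":[-0.06,-0.04,4.62],"spin":0},{"jaw":40,"delta_pos":[-0.06,-0.04,4.62],"spin":0},{"jaw":40,"delta_pos":[-0.06,-0.04,4.62],"spin":0},{"jaw":40,"delta_pos":[-0.06,-0.04,4.62],"spin":0},{"jaw":40,"delta_pos":[-0.06,-0.04,4.62],"spin":0},{"jaw":40,"delta_pos":[-0.06,-0.04,4.62],"spin":0},{"jaw":40,"delta_pos":[0,0,2],"spin":0},{"jaw":40,"delta_pos":[0,0,-1],"spin":0},{"jaw":40,"delta_pos":[0,0,-1],"spin":0},{"jaw":40,"delta_pos":[0,0,-1],"spin":0}]' 20
python3 - <<'E'
from h import *
plan(.504,-.3965,.145,0)
E
```

```text
time_s: 39.3
position: [0.4545, -0.0123, 0.1514]
ee_rot: [1.0, 0.003, 0.009, 0.006]
wrist_force: [1.3, 0.3, 0.5]
opening: 0.614
at [ 0.4545 -0.0123  0.1514] yaw 0.3 q6 1.28 t 39.3 open 54.1
-> d [ 1.88 15.37  0.48] spin 0.07
```

```bash
python3 -m pendant '[{"jaw":40,"delta_pos":[1.9,15.4,0],"spin":0},{"jaw":40,"delta_pos":[1.9,15.4,0],"spin":0},{"jaw":40,"delta_pos":[1.9,15.4,0],"spin":0},{"jaw":40,"delta_pos":[1.9,15.4,0],"spin":0},{"jaw":40,"delta_pos":[1.9,15.4,0],"spin":0},{"jaw":40,"delta_pos":[1.9,15.4,0],"spin":0},{"jaw":40,"delta_pos":[1.9,15.4,0],"spin":0},{"jaw":40,"delta_pos":[1.9,15.4,0],"spin":0},{"jaw":40,"delta_pos":[1.9,15.4,0],"spin":0},{"jaw":40,"delta_pos":[1.9,15.4,0],"spin":0},{"jaw":40,"delta_pos":[1.9,15.4,0],"spin":0},{"jaw":40,"delta_pos":[1.9,15.4,0],"spin":0},{"jaw":40,"delta_pos":[1.9,15.4,0],"spin":0}]' 20
python3 - <<'E'
from h import *
s=st();f=manip.grab_frame('wrist');save(f,'w16')
heldtop(s['position'][2]-.01,s['position'][2]+.03);print(s['ee_rot'].round(4))
plan(.504,-.3965,.0725,0)
E
```

```text
time_s: 40.38
position: [0.5041, -0.3957, 0.1572]
ee_rot: [1.0, 0.003, 0.009, 0.006]
wrist_force: [0.2, -0.3, 0.4]
opening: 0.613
disc n 7147 centre [ 504.5 -395.7] r 24.3 z 0.1642 tcp [ 504.2 -395.5  157.3]
[0.9999 0.0032 0.009  0.0057]
at [ 0.5043 -0.3956  0.1574] yaw 0.4 q6 0.71 t 40.48 open 54.3
-> d [-0.07 -0.    3.4 ] spin 0.08
```

View pics/w16.png

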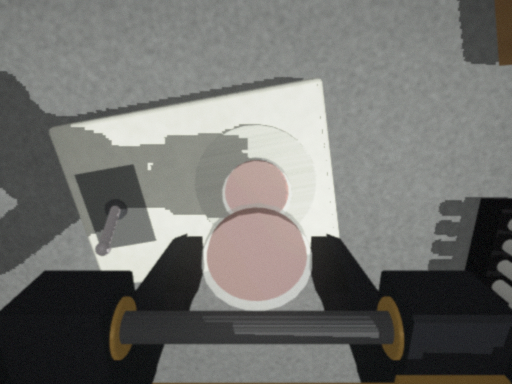

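The first dish is centred on the plate, with the held dish above it at (257,258).

```bash
python3 -m pendant '[{"jaw":40,"delta_pos":[0,0.05,1],"spin":0},{"jaw":40,"delta_pos":[0,0.05,2],"spin":0},{"jaw":40,"delta_pos":[0,0.05,2.7],"spin":0},{"jaw":40,"delta_pos":[0,0.05,3.1],"spin":0},{"jaw":40,"delta_pos":[0,0.05,3.3],"spin":0},{"jaw":40,"delta_pos":[0,0.05,3.3],"spin":0},{"jaw":40,"delta_pos":[0,0.05,3.3],"spin":0}]' 20
python3 - <<'E'
from h import *
s=st();print(s['wrist_force']);heldtop(.065,.095);plan(.505,-.397,.072,0)
E
```

```text
time_s: 41.07
position: [0.5062, -0.3979, 0.076]
ee_rot: [1.0, 0.004, 0.01, 0.007]
wrist_force: [-0.6, 0.0, -0.5]
opening: 0.617
[-0.63694098  0.00861485 -0.48475645]
disc n 7185 centre [ 506.5 -398. ] r 24.3 z 0.0828 tcp [ 506.2 -397.9   76. ]
at [ 0.5063 -0.398   0.0763] yaw 0.4 q6 0.71 t 41.12 open 54.3
-> d [-0.05 -0.04  0.17] spin 0.09
```

```bash
python3 -m pendant '[{"jaw":40,"delta_pos":[-0.04,-0.04,0.1],"spin":0},{"jaw":40,"delta_pos":[-0.04,-0.04,0.17],"spin":0},{"jaw":40,"delta_pos":[-0.04,-0.04,0.17],"spin":0},{"jaw":40,"delta_pos":[-0.04,-0.04,0.17],"spin":0}]' 20
python3 - <<'E'
from h import *
s=st();print(s['wrist_force']);heldtop(.065,.095)
E
```

```text
time_s: 41.45
position: [0.5053, -0.3971, 0.0721]
ee_rot: [1.0, 0.004, 0.01, 0.007]
wrist_force: [-0.3, -0.1, -0.3]
opening: 0.617
[-0.25861002 -0.10177071 -0.25763657]
disc n 7200 centre [ 505.8 -397.3] r 24.2 z 0.079 tcp [ 505.3 -397.1   72.1]
```

Centred and about 1 mm above the first dish, so I release.

```bash
python3 -m pendant '[{"jaw":40,"delta_pos":[0,0,0.03],"spin":0},{"jaw":58,"delta_pos":[0,0,0.03],"spin":0},{"jaw":66,"delta_pos":[0,0,0.03],"spin":0},{"jaw":74,"delta_pos":[0,0,0.03],"spin":0},{"jaw":74,"delta_pos":[0,0,0.03],"spin":0},{"jaw":74,"delta_pos":[0,0,-1],"spin":0},{"jaw":74,"delta_pos":[0,0,-2.5],"spin":0},{"jaw":74,"delta_pos":[0,0,-3.4],"spin":0},{"jaw":74,"delta_pos":[0,0,-3.4],"spin":0},{"jaw":74,"delta_pos":[0,0,-3.4],"spin":0}]' 20
python3 - <<'E'
from h import *
s=st();heldtop(.06,.095);print(s['ee_rot'].round(4))
plan(.4585,-.1088,.13,0)
E
```

```text
time_s: 42.33
position: [0.5039, -0.3962, 0.1581]
ee_rot: [1.0, 0.004, 0.011, 0.008]
wrist_force: [-0.4, 0.9, 0.0]
opening: 0.842
disc n 3252 centre [ 504.9 -397.5] r 24.5 z 0.0777 tcp [ 503.9 -396.2  158.1]
[0.9999 0.0036 0.0107 0.0077]
at [ 0.5035 -0.3958  0.1566] yaw 0.4 q6 0.71 t 42.38 open 73.9
-> d [ -1.73 -11.5    0.88] spin 0.09
```

```bash
python3 -m pendant '[{"jaw":75,"delta_pos":[-1.7,-11.5,0],"spin":0},{"jaw":75,"delta_pos":[-1.7,-11.5,0],"spin":0},{"jaw":75,"delta_pos":[-1.7,-11.5,0],"spin":0},{"jaw":75,"delta_pos":[-1.7,-11.5,0],"spin":0},{"jaw":75,"delta_pos":[-1.7,-11.5,0],"spin":0},{"jaw":75,"delta_pos":[-1.7,-11.5,0],"spin":0},{"jaw":75,"delta_pos":[-1.7,-11.5,0],"spin":0},{"jaw":75,"delta_pos":[-1.7,-11.5,0.9],"spin":0},{"jaw":75,"delta_pos":[-1.7,-11.5,0.9],"spin":0},{"jaw":75,"delta_pos":[-1.7,-11.5,0.9],"spin":0},{"jaw":75,"delta_pos":[-1.7,-11.5,0.9],"spin":0}]' 20
python3 - <<'E'
from h import *
find('dish1',('wrist',));heldtop(.005,.03);print(st()['ee_rot'].round(4));plan(.4585,-.1088,.006,0)
E
```

```text
time_s: 43.3
position: [0.4596, -0.1098, 0.1293]
ee_rot: [1.0, 0.003, 0.009, 0.006]
wrist_force: [0.9, -0.3, 0.1]
opening: 0.848
dish1 wrist 0.82 [225 152 285 217] [ 0.4584 -0.1105] 0.0147 -0.9 [0.054 0.052]
dish1 wrist 0.35 [478 160 512 204] [ 0.4779 -0.278 ] 0.076 0.5 [0.02  0.009]
disc n 2478 centre [ 460.  -110.3] r 24.3 z 0.0137 tcp [ 459.7 -110.   129.7]
[0.9999 0.0029 0.0099 0.0068]
at [ 0.4597 -0.1099  0.1297] yaw 0.3 q6 1.08 t 43.45 open 74.8
-> d [-0.14 -0.11  4.95] spin 0.07
```

```bash
python3 -m pendant '[{"jaw":75,"delta_pos":[-0.12,-0.06,1.5],"spin":0},{"jaw":75,"delta_pos":[-0.12,-0.06,3],"spin":0},{"jaw":75,"delta_pos":[-0.12,-0.06,4.2],"spin":0},{"jaw":75,"delta_pos":[-0.12,-0.06,4.94],"spin":0},{"jaw":75,"delta_pos":[-0.12,-0.06,4.94],"spin":0},{"jaw":75,"delta_pos":[-0.12,-0.06,4.94],"spin":0},{"jaw":40,"delta_pos":[-0.12,-0.06,4.94],"spin":0},{"jaw":40,"delta_pos":[-0.12,-0.06,4.94],"spin":0},{"jaw":40,"delta_pos":[-0.12,-0.06,4.94],"spin":0},{"jaw":40,"delta_pos":[-0.12,-0.06,4.94],"spin":0},{"jaw":40,"delta_pos":[-0.12,-0.06,4.94],"spin":0},{"jaw":40,"delta_pos":[-0.12,-0.06,4.94],"spin":0},{"jaw":40,"delta_pos":[0,0,2],"spin":0},{"jaw":40,"delta_pos":[0,0,-1],"spin":0},{"jaw":40,"delta_pos":[0,0,-1.5],"spin":0},{"jaw":40,"delta_pos":[0,0,-1.5],"spin":0}]' 20
python3 - <<'E'
from h import *
print(st()['ee_rot'].round(4));plan(.504,-.3965,.17,0)
E
```

```text
time_s: 44.78
position: [0.4587, -0.1092, 0.1703]
ee_rot: [1.0, 0.003, 0.011, 0.007]
wrist_force: [2.2, 0.8, -0.0]
opening: 0.612
[0.9999 0.003  0.0108 0.0072]
at [ 0.4587 -0.1092  0.1703] yaw 0.3 q6 1.08 t 44.78 open 53.9
-> d [ 1.74 11.5   0.22] spin 0.07
```

```bash
python3 -m pendant '[{"jaw":40,"delta_pos":[1.75,11.5,0.2],"spin":0},{"jaw":40,"delta_pos":[1.75,11.5,0.2],"spin":0},{"jaw":40,"delta_pos":[1.75,11.5,0.2],"spin":0},{"jaw":40,"delta_pos":[1.75,11.5,0.2],"spin":0},{"jaw":40,"delta_pos":[1.75,11.5,0.2],"spin":0},{"jaw":40,"delta_pos":[1.75,11.5,0.2],"spin":0},{"jaw":40,"delta_pos":[1.75,11.5,0.2],"spin":0},{"jaw":40,"delta_pos":[1.75,11.5,0.2],"spin":0},{"jaw":40,"delta_pos":[1.75,11.5,0.2],"spin":0},{"jaw":40,"delta_pos":[1.75,11.5,0.2],"spin":0},{"jaw":40,"delta_pos":[1.75,11.5,0.2],"spin":0}]' 20
python3 - <<'E'
from h import *
s=st();f=manip.grab_frame('wrist');save(f,'w17')
heldtop(s['position'][2]-.01,s['position'][2]+.03)
plan(.505,-.397,.09,0)
E
```

```text
time_s: 45.7
position: [0.5043, -0.3951, 0.1708]
ee_rot: [1.0, 0.004, 0.011, 0.007]
wrist_force: [0.3, 0.2, -1.2]
opening: 0.615
disc n 7166 centre [ 505.6 -395.2] r 24.3 z 0.1772 tcp [ 504.4 -395.1  171. ]
at [ 0.5044 -0.3952  0.171 ] yaw 0.4 q6 0.71 t 45.8 open 54.3
-> d [-0.05  0.03  3.24] spin 0.09
```

View pics/w17.png

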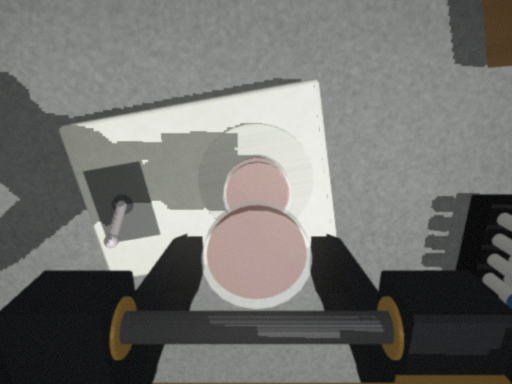

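```bash
python3 -m pendant '[{"jaw":40,"delta_pos":[-0.08,0.03,1],"spin":0},{"jaw":40,"delta_pos":[-0.08,0.03,2],"spin":0},{"jaw":40,"delta_pos":[-0.08,0.03,2.7],"spin":0},{"jaw":40,"delta_pos":[-0.08,0.03,3.1],"spin":0},{"jaw":40,"delta_pos":[-0.08,0.03,3.28],"spin":0},{"jaw":40,"delta_pos":[-0.08,0.03,3.28],"spin":0},{"jaw":40,"delta_pos":[-0.08,0.03,3.28],"spin":0}]' 20
python3 - <<'E'
from h import *
s=st();print(s['wrist_force']);heldtop(.08,.11);plan(.5045,-.397,.086,0)
E
```

```text
time_s: 46.38
position: [0.5046, -0.3973, 0.09]
ee_rot: [1.0, 0.004, 0.011, 0.008]
wrist_force: [-0.1, 1.5, -0.3]
opening: 0.615
[-0.07992588  1.52108665 -0.34778312]
disc n 7184 centre [ 506.  -397.4] r 24.3 z 0.0963 tcp [ 504.6 -397.3   90. ]
at [ 0.5047 -0.3974  0.0903] yaw 0.4 q6 0.71 t 46.43 open 54.4
-> d [-0.01 -0.02  0.17] spin 0.09
```

```bash
python3 -m pendant '[{"jaw":40,"delta_pos":[-0.02,-0.01,0.1],"spin":0},{"jaw":40,"delta_pos":[-0.02,-0.01,0.16],"spin":0},{"jaw":40,"delta_pos":[-0.02,-0.01,0.16],"spin":0},{"jaw":40,"delta_pos":[-0.02,-0.01,0.16],"spin":0}]' 20
python3 - <<'E'
from h import *
s=st();print(s['wrist_force']);heldtop(.08,.11)
E
```

```text
time_s: 46.77
position: [0.5043, -0.3972, 0.0865]
ee_rot: [1.0, 0.004, 0.012, 0.008]
wrist_force: [-0.2, -0.2, -0.2]
opening: 0.612
[-0.1591513  -0.19159031 -0.19747401]
disc n 7188 centre [ 505.6 -397.3] r 24.3 z 0.0927 tcp [ 504.3 -397.2   86.5]
```

```bash
python3 -m pendant '[{"jaw":40,"delta_pos":[0,0,0.03],"spin":0},{"jaw":58,"delta_pos":[0,0,0.03],"spin":0},{"jaw":66,"delta_pos":[0,0,0.03],"spin":0},{"jaw":74,"delta_pos":[0,0,0.03],"spin":0},{"jaw":74,"delta_pos":[0,0,0.03],"spin":0},{"jaw":74,"delta_pos":[0,0,-1],"spin":0},{"jaw":74,"delta_pos":[0,0,-2.5],"spin":0},{"jaw":74,"delta_pos":[0,0,-4],"spin":0},{"jaw":74,"delta_pos":[0,0,-4],"spin":0},{"jaw":74,"delta_pos":[0,0,-4],"spin":0}]' 20
python3 - <<'E'
from h import *
s=st();heldtop(.07,.11)
f=manip.grab_frame('wrist');save(f,'w18');W=cloud(f,st())
f=manip.grab_frame('scene');save(f,'s4')
f=manip.grab_frame('side');save(f,'d4')
plan(.43,-.27,.2,90)
E
```

```text
time_s: 47.65
position: [0.5024, -0.3961, 0.1886]
ee_rot: [1.0, 0.004, 0.013, 0.01]
wrist_force: [0.7, 0.8, -0.8]
opening: 0.841
disc n 2867 centre [ 504.7 -397.7] r 24.4 z 0.0917 tcp [ 502.4 -396.1  188.6]
at [ 0.5015 -0.3953  0.1847] yaw 0.4 q6 0.71 t 47.85 open 74.1
-> d [-2.81 -5.02 -0.74] spin -17.91
```

View pics/w18.png

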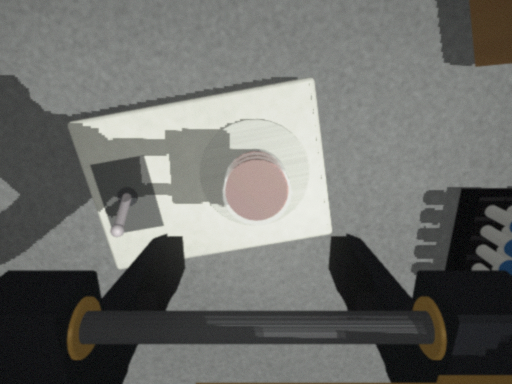

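View pics/d4.png

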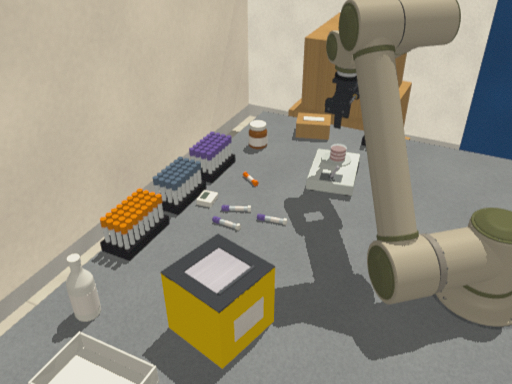

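View pics/s4.png

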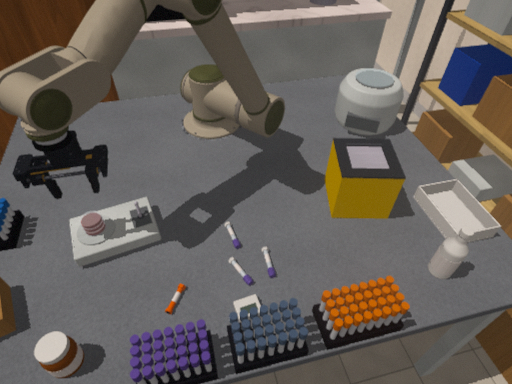

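Three dishes are stacked and centred at (256,190) in the wrist view, with the top at 92 mm as expected. All the uncapped tubes are gone from the counter and the flap is shut. Now the switch: the bat runs from its pivot at (127,195) to its tip at (118,230). I come in from its -x side with shut fingers.

```bash
python3 - <<'E'
from h import *
s=st();f=manip.grab_frame('wrist');W=cloud(f,s);z=W[...,2]
m=(z>.056)&(z<.1)&(W[...,1]>-.32)&(W[...,1]<-.24)&(W[...,0]>.42)&(W[...,0]<.55)
p=W[m]
for lo in np.arange(.056,.1,.008):
    k=(p[:,2]>=lo)&(p[:,2]<lo+.008)
    if k.any(): print(p[k].mean(0).round(4),k.sum())
plan(.4373,-.287,.14,10.3);plan(.4373,-.287,.063,10.3)
E
```

```text
[ 0.4811 -0.2811  0.0601] 66
[ 0.4775 -0.2816  0.0679] 74
[ 0.4737 -0.2823  0.076 ] 86
[ 0.469  -0.2835  0.0854] 120
[ 0.4674 -0.2819  0.0887] 41
at [ 0.5016 -0.3953  0.1849] yaw 0.4 q6 0.71 t 47.9 open 73.7
-> d [-2.58 -4.38  1.68] spin -1.97
at [ 0.5016 -0.3953  0.1849] yaw 0.4 q6 0.71 t 47.9 open 73.7
-> d [-2.64 -4.42  4.76] spin -1.97
```

```bash
python3 -m pendant '[{"jaw":40,"delta_pos":[-1,-1.5,0],"spin":-2},{"jaw":20,"delta_pos":[-2.6,-4.35,0],"spin":-2},{"jaw":0,"delta_pos":[-2.6,-4.35,0],"spin":-2},{"jaw":0,"delta_pos":[-2.6,-4.35,0.5],"spin":-2},{"jaw":0,"delta_pos":[-2.6,-4.35,1.5],"spin":-2},{"jaw":0,"delta_pos":[-2.6,-4.35,1.7],"spin":-2},{"jaw":0,"delta_pos":[-2.6,-4.35,1.7],"spin":-2},{"jaw":0,"delta_pos":[-2.6,-4.35,1.7],"spin":-2},{"jaw":0,"delta_pos":[-2.6,-4.35,1.7],"spin":-2},{"jaw":0,"delta_pos":[-2.6,-4.35,1.7],"spin":-2}]' 20
python3 - <<'E'
from h import *
plan(.4373,-.2885,.064,10.3);plan(.484-.012*.984,-.280-.012*.179,.064,10.3)
f=manip.grab_frame('wrist');save(f,'w19')
E
```

```text
time_s: 48.73
position: [0.4371, -0.2882, 0.1401]
ee_rot: [0.996, 0.091, 0.011, 0.009]
wrist_force: [0.4, 0.7, -0.0]
opening: 0.109
at [ 0.4371 -0.2882  0.1401] yaw 10.4 q6 0.57 t 48.73 open 9.6
-> d [-0.05 -0.05  3.04] spin 0.03
at [ 0.4371 -0.2882  0.1401] yaw 10.4 q6 0.57 t 48.73 open 9.6
-> d [ 1.36 -0.04  3.07] spin 0.03
```

View pics/w19.png

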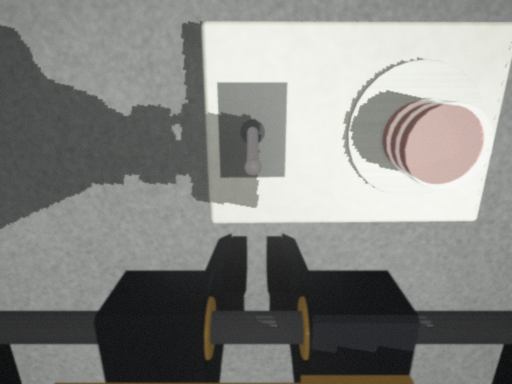

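The bat leans towards the fingers, at (252,165) and in line with them. I descend, then push in +x.

```bash
python3 -m pendant '[{"jaw":0,"delta_pos":[-0.05,-0.05,1.5],"spin":0},{"jaw":0,"delta_pos":[-0.05,-0.05,2.7],"spin":0},{"jaw":0,"delta_pos":[-0.05,-0.05,3],"spin":0},{"jaw":0,"delta_pos":[-0.05,-0.05,3],"spin":0},{"jaw":0,"delta_pos":[0.3,-0.05,3],"spin":0},{"jaw":0,"delta_pos":[0.6,-0.05,3],"spin":0},{"jaw":0,"delta_pos":[0.9,-0.05,3],"spin":0},{"jaw":0,"delta_pos":[1.15,-0.05,3],"spin":0},{"jaw":0,"delta_pos":[1.3,-0.05,3],"spin":0},{"jaw":0,"delta_pos":[1.3,-0.05,3],"spin":0}]' 20
python3 - <<'E'
from h import *
plan(.484-.005*.984,-.280,.064,10.3)
f=manip.grab_frame('wrist');save(f,'w20')
E
```

```text
time_s: 49.62
position: [0.4716, -0.2819, 0.0661]
ee_rot: [0.996, 0.091, 0.011, 0.009]
wrist_force: [-0.8, -0.0, 0.5]
opening: 0.007
at [ 0.4716 -0.2819  0.0661] yaw 10.5 q6 0.63 t 49.62 open 0.7
-> d [ 0.31 -0.02  0.09] spin 0.04
```

View pics/w20.png

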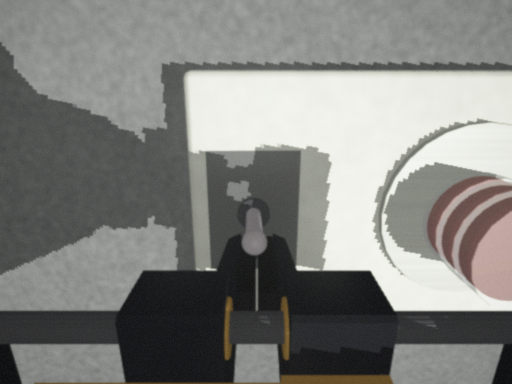

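The bat is being pushed and still has to pass upright. I push a little further.

```bash
python3 -m pendant '[{"jaw":0,"delta_pos":[0.15,0,0],"spin":0},{"jaw":0,"delta_pos":[0.3,0,0],"spin":0},{"jaw":0,"delta_pos":[0.4,0,0],"spin":0},{"jaw":0,"delta_pos":[0.4,0,0],"spin":0},{"jaw":0,"delta_pos":[0.4,0,0],"spin":0}]' 20
python3 - <<'E'
from h import *
f=manip.grab_frame('wrist');save(f,'w21')
E
```

```text
time_s: 50.08
position: [0.4807, -0.2801, 0.0659]
ee_rot: [0.996, 0.091, 0.01, 0.009]
wrist_force: [-1.1, -0.7, 1.0]
opening: 0.006
```

View pics/w21.png

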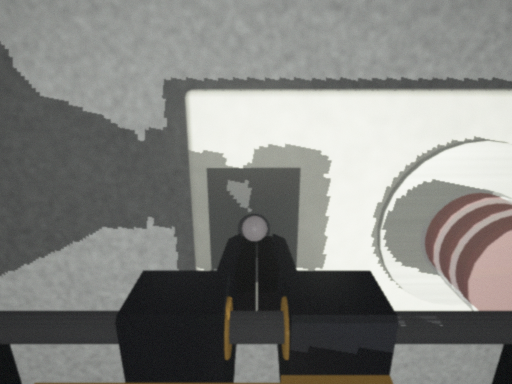

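```bash
python3 -m pendant '[{"jaw":0,"delta_pos":[0.15,0,0],"spin":0},{"jaw":0,"delta_pos":[0.3,0,0],"spin":0},{"jaw":0,"delta_pos":[0.3,0,0],"spin":0},{"jaw":0,"delta_pos":[0.3,0,0],"spin":0}]' 20
python3 - <<'E'
from h import *
f=manip.grab_frame('wrist');save(f,'w22')
E
```

```text
time_s: 50.47
position: [0.4825, -0.2794, 0.0655]
ee_rot: [0.996, 0.092, 0.004, 0.007]
wrist_force: [-31.6, -9.7, 8.6]
opening: 0.006
```

View pics/w22.png

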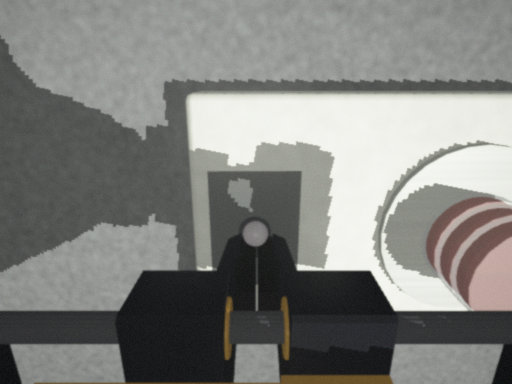

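The force jumped to 31 N, so the bat is already at its "on" stop. I back off and up.

```bash
python3 -m pendant '[{"jaw":0,"delta_pos":[-0.6,0,0],"spin":0},{"jaw":0,"delta_pos":[-1.4,0,0],"spin":0},{"jaw":0,"delta_pos":[-2,0,-0.5],"spin":0},{"jaw":0,"delta_pos":[-2,0,-2],"spin":0},{"jaw":0,"delta_pos":[-2,0,-4],"spin":0},{"jaw":0,"delta_pos":[-2,0,-5],"spin":0},{"jaw":0,"delta_pos":[-2,0,-5],"spin":0},{"jaw":0,"delta_pos":[-2,0,-5],"spin":0}]' 20
python3 - <<'E'
from h import *
s=st();f=manip.grab_frame('wrist');save(f,'w23');W=cloud(f,s);z=W[...,2]
m=(z>.056)&(z<.1)&(W[...,1]>-.32)&(W[...,1]<-.24)&(W[...,0]>.42)&(W[...,0]<.55)
p=W[m]
for lo in np.arange(.056,.1,.008):
    k=(p[:,2]>=lo)&(p[:,2]<lo+.008)
    if k.any(): print(p[k].mean(0).round(4),k.sum())
f=manip.grab_frame('side');save(f,'d5');f=manip.grab_frame('scene');save(f,'s5')
find('dish1',('scene',));find('flap',('scene',));find('open1',('scene',));find('capped1',('scene',))
E
```

```text
time_s: 51.18
position: [0.4327, -0.2871, 0.1917]
ee_rot: [0.996, 0.091, 0.005, 0.009]
wrist_force: [-0.6, -0.4, 0.2]
opening: 0.005
[ 0.4865 -0.2785  0.0603] 37
[ 0.49   -0.2774  0.0679] 36
[ 0.4938 -0.277   0.0758] 42
[ 0.5012 -0.2753  0.0863] 103
[ 0.5011 -0.2756  0.0888] 71
dish1 scene 0.59 [ 85 221 104 234] [ 0.5192 -0.3887] 0.0792 -65.9 [0.052 0.024]
dish1 scene 0.55 [ 92 226 106 235] [ 0.5246 -0.3837] 0.063 -59.5 [0.034 0.011]
dish1 scene 0.54 [ 77 208 101 232] [ 0.5039 -0.3965] 0.0935 43.1 [0.096 0.054]
flap scene 0.59 [345 146 387 169] [0.5196 0.3725] 0.1698 -84.3 [0.129 0.121]
open1 scene 0.46 [166 284 182 314] [ 0.7426 -0.2088] 0.0177 -32.3 [0.074 0.015]
open1 scene 0.2 [349 147 385 167] [0.5199 0.373 ] 0.1695 -84.8 [0.121 0.115]
capped1 scene 0.7 [222 225 239 249] [ 0.5819 -0.0335] 0.0179 8.5 [0.091 0.018]
capped1 scene 0.68 [ 71 199 159 264] [ 0.5083 -0.3509] 0.0506 -70.6 [0.235 0.181]
capped1 scene 0.6 [229 257 254 284] [ 0.7035 -0.036 ] 0.0175 21.9 [0.09  0.018]
capped1 scene 0.58 [264 246 275 276] [0.6951 0.0411] 0.0179 -1.4 [0.092 0.018]
```

View pics/w23.png

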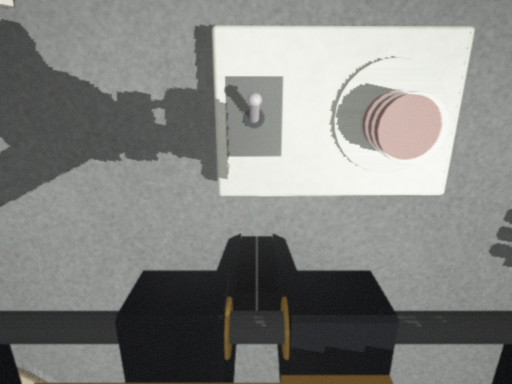

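View pics/s5.png

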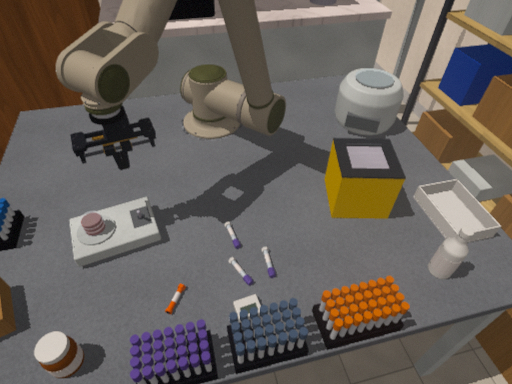

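The bat tip is now at (0.501, -0.275, 0.087), leaning to +x, so the switch is on. The stack is intact, the flap is shut, the capped tubes are in place, and the robot is clear. I hand in the job.

```bash
python3 -c "
from bench import manip
print(manip.job_done())"
```

```text
the job is handed in; nothing more can be done
None
```

I did the job in the order asked and handed it in at about 51 s.

- **Tubes:** All five uncapped tubes went through the slot into the bin. The wrist camera clearly showed the first three tubes inside. The last two had left the jaws and the pile had changed, but I couldn't count five separately because they overlap. No uncapped tube is left on the counter, only the orange look-alike. The flap is shut. The three capped tubes are where they started, within 1–3 mm.
- **Dishes:** All three are stacked on the warming plate, with the top at 92 mm. The measured centres were about (0.505, -0.397). The plate centre measured (0.506, -0.3965), so they are about 1–2 mm off.
- **Switch:** I flipped it last. In the final check the bat tip was at (0.501, -0.275, 0.087), leaning to +x, which is on.

**What went less well:**
- **Switch push:** I pushed slightly too far after the bat had already snapped over. The fingers pressed it against its stop with about 34 N, which is under the 40 N limit.
- **Detectors:** Some of the trained networks' final reports were false, such as the housing reported as a capped tube. I went by the pictures and depth measurements instead.

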